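Roll two limewood dowels on the surface plate and sort out the bent ones

ROBOT

A 7-joint arm with a two-finger parallel gripper is mounted at the origin on the work surface. World frame = base frame: x ahead of the robot, y to its left, z up, the work surface at z = 0. Lengths are in m, angles in rad, forces in N, time in s.
With the tool pointing down it reaches from about 0.425 to 0.925 m from the base axis. Payload 6.8 kg.
Tool frame: the origin (TCP) lies between the finger pads; the fingertips stand 19 mm ahead of it and the grasp point (between the pads) is the TCP; z points along the fingers, y is the line along which they close (so a half turn about z gives the same grasp; the last joint's range is limited). The gripper opens to 85 mm and grips with 20 to 120 N. Pads are 22 mm wide; open, the fingers measure 114 mm over their backs; the gripper's body (76 mm by 85 mm) begins 54 mm behind the grasp point. The pads swing forward as they close: fully open they stand 13 mm farther back than shut.
Start: joints at [1.215, 0.477, 0.022, 1.555, -0.011, 1.109, -0.083], TCP at [0.166, -0.654, 0.22] pointing down, gripper open.
Joint ranges: [-2.96, 2.96], [-0.34, 2.1], [-1.41, 1.46], [0.24, 2.44], [-1.37, 4.51], [0.17, 1.92], [-2.96, 2.96]. Speed limits (rad/s): [2.39, 2.39, 3.14, 3.14, 3.14, 3.14, 3.14].

INTERFACE

Orientations are given as a unit quaternion [w, x, y, z].
In Python, from cell import env gives the robot as it stands.
- The arm moves only by the shell command python3 -m jog 'ROWS'. ROWS is JSON, a list of rows, each a list of 7 numbers: the shift along the tool's x, y, z in cm, then the turn, a rotation vector about the tool's x, y, z in degrees, then the gripper command: -1 is shut, 1 is fully open, values between are in proportion. In form: [[tx, ty, tz, rx, ry, rz, grip], ...]. A call has 1 to 10 rows; each row shifts and turns the commanded pose from where the row before left it, along the tool's axes as they then stand; what a row does not reach is not made up. A row lasts 1/12 s, in which the tool goes at most 41.7 mm and 7.16 degrees, less where a joint would pass 70% of its speed; a pose out of reach is approached as far as the arm can. A call with a gripper value outside its range is refused whole. The fingers move at their own pace and stop on an object; the grip force is fixed at half the most. Time passes only in rows, so rows that do not move let the fingers close. It gives the time, the measured TCP pose, the force, the opening and the grip force at its end, in the units of the state.
- env.state(): the state, without advancing time (a new reading comes with each control period).
- env.read_camera(name): name is "scene" or "top" or "wrist"; returns a dict with "color" (400x640x3 uint8, blue, green, red), "z_map" (400x640 float32, m along the optical axis (not along the pixel's ray), 0 where there is no reading), "vfov" (degrees; the focal length in pixels is half the picture's height over the tangent of half this angle, whatever the lens; pixels are square), "cx", "cy" (the principal point, pixels), "dist" ([k1, k2, p1, p2, k3] as OpenCV has them; the pictures are not rectified), "pose" (4x4, takes a point from camera to world coordinates). Camera axes: x right, y up, looking along -z (the intrinsics and any distortion apply to the point x, -y, -z); pixel columns grow to the right and rows downward; lengths in m; the calibration is good to about 2 mm. A picture is of the moment at which its call begins.
- env.close_job(): hands the job in; it is judged then, once.
The state is a dict: "time_s": time; "joint_pos": joint angles; "dq": joint speeds; "joint_efforts": joint torques, N m; "eef_pos": TCP position; "tool_rot": TCP orientation; "force": force on the tool from outside, world axes, zero at the start; "ft_torque": the same for the moment, N m; "opening": finger opening in m; "grip_force": force on a finger pad.
Only numpy, scipy, OpenCV 4.12 (cv2) and the standard library are available. Lean on these libraries where they do the work, as an engineer would, in place of code of your own. Each camera call takes 0.05 s, during which the arm holds its last target. There are 200 camera calls.

TASK

Check both limewood dowels for straightness: hold the handled rubbing block level on top of a dowel, roll it a full turn along the flat iron plate under light pressure, and feel how far it lifts the block; do the same with the other. Lay each dowel that runs true (lift under 1 mm) in a notch of the toothed rack, across both boards, and each that lifts more than 2 mm in the scrap tray (in between, either will do). Never bear down hard or drop anything, leave the block standing on its sole on the plate or the bench, and leave everything else where it is.

Things in the scene. Friction and masses are not known exactly. Their poses are not given: they have to be found in the camera images.
- dowel_a: Limewood dowel, 22 mm diameter, 150 mm long, about 50 g, on the plate's left (+y) half. Origin on its axis at mid-length; x along it, z up at the start; y and z turn with it as it rolls. It may be straight, or kinked at mid-length by up to 7 degrees, differently every time. The pose is that of its -x half, so it does not show the kink, which starts lying flat in the level plane.
- dowel_b: A second, like dowel_a but with its own kink or none, on the plate's right (-y) half. As a kinked dowel turns, at its quarter or three-quarter turn the middle stands off the plate by the lift (up to 4 mm), ends down, and a block on top rides up that far; at the other of these the ends stand up and the block rides up 0.6 as far. At half and full turn it lies flat; in between, a sine.
- plate: Cast-iron surface plate, fixed, 250 (x) by 400 (y) by 50 mm high, top ground flat and level. Origin at the centre of its underside, 50 mm below the top. The dowels lie side by side roughly along its y, 85 to 95 mm to the -x side of its middle, with bare plate to roll over towards +x once the block has been taken from there. No wall or stop anywhere on it.
- plate_top (a point): Centre of the plate's flat top. All is hard: the force grows by 6 N or more per mm too low, and over 15 N on a dowel is bearing down hard. Wood, cork and iron do not slip on one another under light pressure (3 to 10 N): a dowel rolls half as far as the block on it travels; a full turn is 69 mm of the dowel, 138 mm of the block, and the contact wanders 69 mm along the sole.
- block: Rubbing block, 180 g, standing on the plate's +x half: flat cork-soled base 120 mm (x) by 80 mm (y), 20 mm thick, with an upright wooden grip across its middle: 24 mm thick (x), 80 mm long (y), its top 56 mm above the sole. Origin at the centre of the sole. Gripped across the 24 mm, fingertips just above the base, it stays level. Start a roll with the dowel (parallel to y) near one x end.
- rack: Plywood rack, fixed: base 120 (x) by 200 (y) by 12 mm, with two upright saw-tooth boards along y, 14 mm thick, centred at x = -45 and +45 mm. Origin at the centre of its underside. Three 90-degree V notches at y = -50, 0 and +50 mm, bottoms 30 mm and tooth tips 55 mm above the origin. A dowel lies along x across both boards, its axis 45.5 mm above the origin, fingers between the boards.
- tray: Open wooden scrap tray, fixed, 250 (x) by 180 (y) by 50 mm high, walls and floor 8 mm thick, with a few small offcuts against its +x wall (from x = 85 mm on, up to 42 mm high). Origin at the centre of its underside.
- square: Small try square lying flat on the bench, 110 x 75 x 18 mm; leave it. Origin at the centre of its underside, as for all the things below.
- gouge: Carving gouge lying on the bench just beyond the plate, 260 mm long along its x, 29 mm thick; leave it.
- mallet: Round wooden carver's mallet standing on its head, 80 mm diameter, 206 mm high; leave it.
- tape: Roll of masking tape lying flat, 96 mm diameter, 25 mm high; leave it.
- rosette: Carved limewood rosette, 105 mm across, 34 mm high; leave it.
There are look-alikes about, which are no part of the job. Leave any blue or red look-alike of the block alone.

How it is judged:
On the way, in this order (a step that is already met when the one before it is completed fails the run):
1. a dowel has been rolled half over on the plate under the lightly pressed block (((angle between dowel_a's own z axis and vertical above 2.5 rad and (contact force between block and dowel_a above 0.8 N and contact force between dowel_a and plate above 1.2 N)) or (angle between dowel_b's own z axis and vertical above 2.5 rad and (contact force between block and dowel_b above 0.8 N and contact force between dowel_b and plate above 1.2 N)))), for 0.1 s.
2. it has come round to a full turn, still under the block (((angle between dowel_a's own z axis and vertical below 0.6 rad and distance of dowel_a from where it was at the start of the episode above 0.05 m and (contact force between block and dowel_a above 0.8 N and contact force between dowel_a and plate above 1.2 N)) or (angle between dowel_b's own z axis and vertical below 0.6 rad and distance of dowel_b from where it was at the start of the episode above 0.05 m and (contact force between block and dowel_b above 0.8 N and contact force between dowel_b and plate above 1.2 N)))), for 0.1 s.
3. the other dowel has been rolled half over in the same way (((distance of dowel_a from where it was at the start of the episode above 0.05 m and (angle between dowel_b's own z axis and vertical above 2.5 rad and (contact force between block and dowel_b above 0.8 N and contact force between dowel_b and plate above 1.2 N))) or (distance of dowel_b from where it was at the start of the episode above 0.05 m and (angle between dowel_a's own z axis and vertical above 2.5 rad and (contact force between block and dowel_a above 0.8 N and contact force between dowel_a and plate above 1.2 N))))), for 0.1 s.
4. it too has come round to a full turn under the block (((distance of dowel_a from where it was at the start of the episode above 0.05 m and (angle between dowel_b's own z axis and vertical below 0.6 rad and distance of dowel_b from where it was at the start of the episode above 0.05 m and (contact force between block and dowel_b above 0.8 N and contact force between dowel_b and plate above 1.2 N))) or (distance of dowel_b from where it was at the start of the episode above 0.05 m and (angle between dowel_a's own z axis and vertical below 0.6 rad and distance of dowel_a from where it was at the start of the episode above 0.05 m and (contact force between block and dowel_a above 0.8 N and contact force between dowel_a and plate above 1.2 N))))), for 0.1 s.
At the end, for the whole second after the job is handed in: Dowels lifting under 1 mm lie in a rack notch across both boards (axis 38-53 mm above its underside, within 25 mm of central, in line to 0.15 rad); those over 2 mm inside the scrap tray; between, either. The block stands on its sole on plate or bench. All at rest ((((x of dowel_a in the frame of rack between -0.025 and 0.025 m and y of dowel_a in the frame of rack between -0.065 and 0.065 m and z of dowel_a in the frame of rack between 0.038 and 0.053 m and angle between the x axis of dowel_a and the x axis of rack, either way round below 0.15 rad) and y of dowel_a_half_c0 in the frame of dowel_a below 0.002 m) or ((x of dowel_a in the frame of tray between -0.11 and 0.11 m and y of dowel_a in the frame of tray between -0.08 and 0.08 m and z of dowel_a in the frame of tray between 0.01 and 0.055 m) and y of dowel_a_half_c0 in the frame of dowel_a above 0.001 m)) and linear speed of each of dowel_a, dowel_b, block below 0.02 m/s and (((x of dowel_b in the frame of rack between -0.025 and 0.025 m and y of dowel_b in the frame of rack between -0.065 and 0.065 m and z of dowel_b in the frame of rack between 0.038 and 0.053 m and angle between the x axis of dowel_b and the x axis of rack, either way round below 0.15 rad) and y of dowel_b_half_c0 in the frame of dowel_b below 0.002 m) or ((x of dowel_b in the frame of tray between -0.11 and 0.11 m and y of dowel_b in the frame of tray between -0.08 and 0.08 m and z of dowel_b in the frame of tray between 0.01 and 0.055 m) and y of dowel_b_half_c0 in the frame of dowel_b above 0.001 m)) and angle between block's own z axis and vertical below 0.1 rad and height (world z) of block below 0.056 m); the robot touches nothing.
It fails at once if a dowel is pressed onto the plate with more than 15 N (contact force between any of dowel_a, dowel_b and plate above 15 N).
It fails at once if a dowel or the block is dropped or thrown (moves loose at more than 0.7 m/s) ((linear speed of dowel_a above 0.7 m/s and contact force between the fingers and dowel_a below 0.1 N) or (linear speed of dowel_b above 0.7 m/s and contact force between the fingers and dowel_b below 0.1 N) or (linear speed of block above 0.7 m/s and contact force between the fingers and block below 0.1 N)).
It fails at once if something else on the bench is moved by more than 30 mm (distance of any of square, gouge, mallet, tape, rosette from where it was at the start of the episode above 0.03 m).
It also fails if it takes over 72 s, if anything falls off the work surface, if the arm or the gripper's body presses on something with over 40 N, if the wrist force passes 120 N, or if a joint passes its speed limit or range.

## Working session

There is one attempt and no reset: what is moved stays moved. The work goes in short steps, Python scripts to look and compute and a shell command to move; the robot and the scene stay as the last step left them, time stands still between calls to the robot, and variables do not carry over. Pictures are saved under pics/ and viewed, at most 10 in all, crops included, and the job is handed in when it is done.

```bash
ls; mkdir -p pics
cat > h.py <<'E'
import numpy as np, cv2
from cell import env
def shot(name,fn=None):
    c=env.read_camera(name)
    if fn: cv2.imwrite('pics/'+fn,c['color'])
    return c
def cloud(c):
    h,w=c['z_map'].shape
    f=h/2/np.tan(np.radians(c['vfov'])/2)
    K=np.array([[f,0,c['cx']],[0,f,c['cy']],[0,0,1.]])
    u,v=np.meshgrid(np.arange(w),np.arange(h))
    p=cv2.undistortPoints(np.stack([u,v],-1).reshape(-1,1,2).astype(np.float64),K,np.array(c['dist'],float)).reshape(h,w,2)
    z=c['z_map']
    P=np.stack([p[...,0]*z,-p[...,1]*z,-z,np.ones_like(z)],-1)@np.array(c['pose']).T
    P=P[...,:3]; P[z==0]=np.nan
    return P
E
python3 - <<'E'
from h import *
s=env.state(); print(s)
for n in ['top','scene']:
    c=shot(n,n+'1.png'); np.save(n+'1.npy',cloud(c)); print(c['pose'],c['vfov'])
E
```

```text
pics
{'time_s': 0.0, 'joint_pos': array([ 1.21488247,  0.47779293,  0.02235851,  1.55645734, -0.01149848,
        1.10930597, -0.08308175]), 'dq': array([-2.88206012e-04,  9.60024095e-04,  1.35495083e-03, -7.22761556e-05,
       -8.66515809e-04, -1.00452664e-03, -2.19013233e-04]), 'joint_efforts': array([ 4.36832543e-04, -5.96453118e+01,  1.60778023e+00, -2.81192797e+01,
        1.24076981e-02,  9.36728407e-03, -1.29799949e-05]), 'eef_pos': array([ 0.16538785, -0.65378824,  0.21932843]), 'tool_rot': array([-8.98588423e-04,  9.92331464e-01,  1.23601872e-01, -1.85675027e-04]), 'force': array([ 0.29429387,  0.46952505, -0.03468284]), 'ft_torque': array([ 0.01701527, -0.05433299, -0.00698006]), 'grip_force': 0.0, 'opening': 0.08538173397608646}
[[-0.01169973  0.99680314 -0.07903559  0.42823824]
 [-0.99979907 -0.01037496  0.01715153  0.01744674]
 [ 0.01627671  0.07922038  0.99672423  1.23821807]
 [ 0.          0.          0.          1.        ]] 48.79878230690893
[[-0.49019628 -0.62442799  0.60810961  1.02726687]
 [ 0.87154362 -0.35989589  0.3329965   0.27413451]
 [ 0.01092381  0.69322769  0.72063585  0.70904358]
 [ 0.          0.          0.          1.        ]] 57.891080205896685
```

View pics/top1.png

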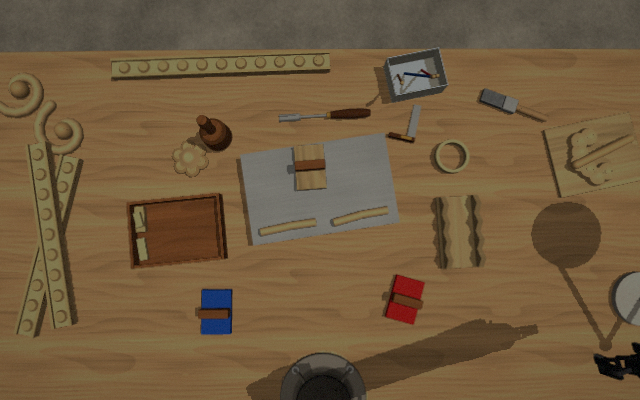

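View pics/scene1.png

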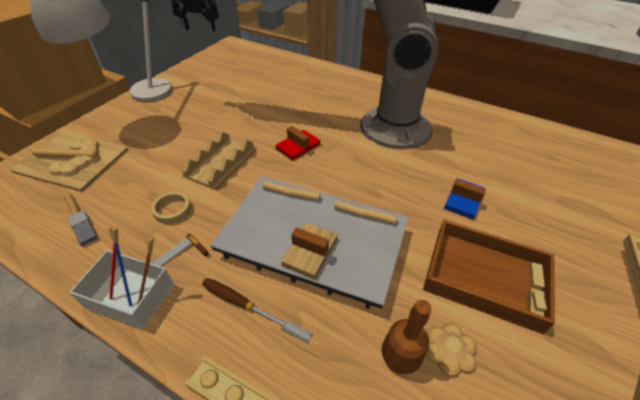

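Top view: dowels at (287,227) and (360,216), block at (310,166), rack at (458,231), tray at (177,231). The plate is yawed about 8°.

```bash
cat > m.py <<'E'
from h import *
def rect(P,box,zlo,zhi):
    v0,v1,u0,u1=box
    Q=P[v0:v1,u0:u1].reshape(-1,3); Q=Q[(Q[:,2]>zlo)&(Q[:,2]<zhi)]
    r=cv2.minAreaRect((Q[:,:2]*1000).astype(np.float32))
    return Q,r
def axis(Q):
    c=Q[:,:2].mean(0); w,V=np.linalg.eigh(np.cov((Q[:,:2]-c).T)); d=V[:,1]
    return c,np.degrees(np.arctan2(d[1],d[0]))%180
E
python3 - <<'E'
from m import *
P=np.load('top1.npy')
def show(n,box,a,b):
    Q,r=rect(P,box,a,b); print(n,len(Q),np.round(r[0],1),np.round(r[1],1),round(r[2],1),'med z',np.round(np.median(Q[:,2]),4),'axis',axis(Q)[1]); return Q
show('plate',(125,255,230,405),.04,.058)
for n,box in (('a',(212,240,250,322)),('b',(200,230,325,395))):
    Q=show(n,box,.060,.08)
    print('max',np.percentile(Q[:,2],98))
    c,t=axis(Q); s=(Q[:,:2]-c)@[np.cos(np.radians(t)),np.sin(np.radians(t))]
    m=(s.min()+s.max())/2
    print('mid',c+m*np.array([np.cos(np.radians(t)),np.sin(np.radians(t))]),'len',np.ptp(s),[axis(Q[h])[1] for h in (s<m-.005,s>m+.005)])
show('block base',(135,200,285,335),.064,.08)
show('grip',(145,190,285,335),.09,.12)
show('rack',(185,280,425,490),.005,.07)
show('racktop',(185,280,425,490),.04,.07)
show('tray',(185,280,120,235),.04,.07)
show('gouge',(95,130,270,380),.005,.04)
show('square',(95,150,385,425),.005,.04)
show('mallet',(105,165,185,240),.05,.3)
E
```

```text
plate 11207 [594.1  15.7] [313.9 420.9] 8.3 med z 0.0494 axis 98.87025038303524
a 458 [460.8  86.2] [ 23.6 150. ] 10.0 med z 0.0693 axis 100.08474146963556
max 0.07452305445248829
mid [0.4604911 0.0861176] len 0.15002750243959784 [np.float64(98.19258881345155), np.float64(101.9284724889295)]
b 452 [ 488.3 -106.2] [ 24.6 149.7] 12.8 med z 0.0692 axis 102.60205733014581
max 0.07527769452121999
mid [ 0.48781156 -0.10633514] len 0.1497317652589951 [np.float64(99.80957929779953), np.float64(105.27470110233013)]
block base 1008 [620.1  26.7] [120.7  79.8] 3.8 med z 0.0694 axis 3.951218519527629
grip 299 [619.8  26.7] [24.6 79.4] 4.4 med z 0.1048 axis 94.26383188987369
rack 3205 [ 444.8 -384.3] [180.5 261.9] 88.0 med z 0.014 axis 2.398302287242103
racktop 519 [ 442.5 -388.4] [182.7 104. ] 2.6 med z 0.0473 axis 0.5953979964743894
tray 1138 [453.6 392.1] [180.9 254. ] 5.4 med z 0.0481 axis 92.87861447889826
gouge 572 [785.  -18.7] [294.4  96.1] 87.3 med z 0.0197 axis 91.59411927380215
square 454 [ 758.7 -249.2] [100.6 161.4] 85.7 med z 0.0114 axis 174.3875542029014
mallet 770 [710.6 280.4] [64.8 72.9] 45.1 med z 0.0978 axis 132.6198608695639
```

```bash
R='[3.7,-0.2,0,0,0,-3.33,1]'; 
python3 -m jog '[[3.7,-0.2,0,0,0,-3.33,1],[3.7,-0.2,0,0,0,-3.33,1],[3.7,-0.2,0,0,0,-3.33,1],[3.7,-0.2,0,0,0,-3.33,1],[3.7,-0.2,0,0,0,-3.33,1],[3.7,-0.2,0,0,0,-3.33,1],[3.7,-0.2,0,0,0,-3.33,1],[3.7,-0.2,0,0,0,-3.33,1],[3.7,-0.2,0,0,0,-3.33,1],[3.7,-0.2,0,0,0,-3.33,1]]'
python3 -m jog '[[3.7,-0.2,0,0,0,-3.33,1],[3.7,-0.2,0,0,0,-3.33,1],[3.7,-0.2,0,0,0,-3.33,1],[3.7,-0.2,0,0,0,-3.33,1],[3.7,-0.2,0,0,0,-3.33,1],[3.7,-0.2,0,0,0,-3.33,1],[3.7,-0.2,0,0,0,-3.33,1],[3.7,-0.2,0,0,0,-3.33,1],[3.7,-0.2,0,0,0,-3.33,1],[3.7,-0.2,0,0,0,-3.33,1]]'
cat >> h.py <<'E'
from scipy.spatial.transform import Rotation as Ro
def tool():
    s=env.state(); q=np.array(s['tool_rot']); return s,Ro.from_quat(q[[1,2,3,0]]).as_matrix()
def to(p,yaw=None):
    s,R=tool(); d=R.T@(np.array(p)-s['eef_pos'])*100
    y=np.degrees(np.arctan2(R[1,0],R[0,0]))
    print('t',round(s['time_s'],2),'pos',np.round(s['eef_pos'],4),'yaw',round(y,2),'tilt',np.round(R[:,2],4),'F',np.round(s['force'],2),'open',round(s['opening'],4))
    print(' shift cm',np.round(d,2),'' if yaw is None else 'rz %.2f'%(y-yaw))
E
python3 - <<'E'
from h import *
to((.62,.027,.2),94.2)
E
```

```text
time_s: 0.93
eef_pos: [0.4756, -0.4579, 0.2198]
tool_rot: [-0.0, 0.915, 0.404, -0.0]
force: [-0.2, -0.4, 0.6]
opening: 0.0853
grip_force: 0.0
time_s: 1.77
eef_pos: [0.6258, -0.1249, 0.2199]
tool_rot: [-0.0, 0.761, 0.649, -0.0]
force: [-0.3, -0.2, -0.5]
opening: 0.0858
grip_force: 0.0
t 1.77 pos [ 0.6258 -0.1249  0.2199] yaw 80.95 tilt [-5.e-04  1.e-04 -1.e+00] F [-0.28 -0.16 -0.53] open 0.0858
 shift cm [14.91 -2.96  1.99] rz -13.25
```

```bash
python3 -m jog '[[3.7,-0.5,0,0,0,-3.2,1],[3.7,-0.5,0,0,0,-3.2,1],[3.7,-0.3,0,0,0,-3.2,1],[3.3,-0.2,0,0,0,-3.2,1],[0,0,0,0,0,0,1],[0,0,0,0,0,0,1]]'
python3 - <<'E'
from h import *
c=shot('wrist','w1.png'); np.save('w1.npy',cloud(c))
to((.62,.027,.2),94.2)
E
```

```text
time_s: 2.27
eef_pos: [0.6215, 0.0212, 0.2201]
tool_rot: [-0.001, 0.683, 0.731, 0.0]
force: [0.2, -1.7, -0.6]
opening: 0.085
grip_force: 0.0
t 2.32 pos [0.6218 0.0185 0.2199] yaw 93.66 tilt [-7.e-04 -4.e-04 -1.e+00] F [ 0.5  -0.34 -0.26] open 0.0857
 shift cm [ 0.86 -0.12  1.99] rz -0.54
```

View pics/w1.png

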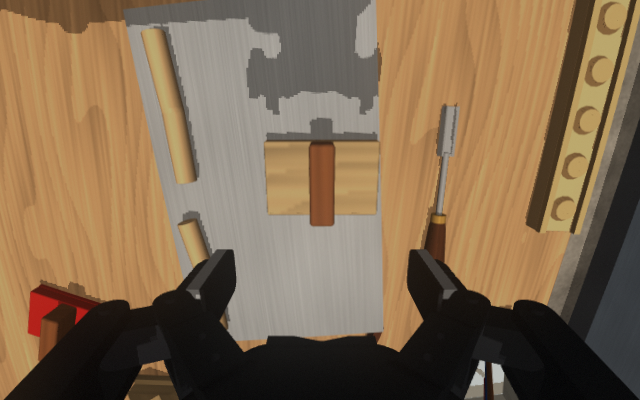

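The wrist view shows the block at (322,178), its grip between the fingers' columns, dowel a at (168,105) and part of b at (195,245).

Run:
```python
from m import *
P=np.load('w1.npy')
for n,box,a,b in (('base',(130,225,255,385),.064,.08),('grip',(130,235,300,345),.09,.12),('a',(20,195,135,210),.058,.08),('plate',(30,240,210,380),.045,.055)):
    Q,r=rect(P,box,a,b); print(n,len(Q),np.round(r[0],1),np.round(r[1],1),round(r[2],1),'z',np.median(Q[:,2]),np.percentile(Q[:,2],98))
    if n=='a':
        c,t=axis(Q); s=(Q[:,:2]-c)@[np.cos(np.radians(t)),np.sin(np.radians(t))];m=(s.min()+s.max())/2
        print(t,np.ptp(s),[axis(Q[h])[1] for h in (s<m-.005,s>m+.005)])
T=np.load('top1.npy')
Q=T[185:280,425:490].reshape(-1,3);Q=Q[(Q[:,2]>.03)&(Q[:,2]<.07)]
Q=Q[(Q[:,0]>.33)&(Q[:,0]<.56)]
print(np.histogram(Q[:,1],bins=np.arange(-.46,-.30,.005)))
for lo,hi in((-.46,-.388),(-.388,-.3)):
    q=Q[(Q[:,1]>lo)&(Q[:,1]<hi)]; print(len(q),q.mean(0),axis(q)[1],np.percentile(q[:,0],[1,99]))
    h=[round(q[(abs(q[:,0]-x)<.004)][:,2].max(),4) if (abs(q[:,0]-x)<.004).any() else 0 for x in np.arange(.34,.56,.008)]; print(h)
```

```text
base 6381 [621.8  27.8] [120.4  78.6] 4.0 z 0.07118846476939478 0.07273040326656618
grip 2058 [621.7  28.2] [23.6 77.8] 4.2 z 0.10696717777388565 0.10847957777053327
a 3559 [463.1  87.3] [ 23.2 150.9] 10.4 z 0.07102600622104716 0.07388258927970669
100.07911812686054 0.15085276213630222 [np.float64(97.82912892471072), np.float64(101.92818829648427)]
plate 26777 [586.8  59.9] [203.5 226.4] 3.8 z 0.051179776753346395 0.05274804311512988
(array([  0,   0,   0,  25,  91, 137, 151,  76,   5,   0,   0,   0,   0,
         0,   0,   0,   0,   0,   0,   0,   6,  54, 117, 147, 111,  22,
         0,   0,   0,   0,   0,   0]), array([-0.46 , -0.455, -0.45 , -0.445, -0.44 , -0.435, -0.43 , -0.425,
       -0.42 , -0.415, -0.41 , -0.405, -0.4  , -0.395, -0.39 , -0.385,
       -0.38 , -0.375, -0.37 , -0.365, -0.36 , -0.355, -0.35 , -0.345,
       -0.34 , -0.335, -0.33 , -0.325, -0.32 , -0.315, -0.31 , -0.305,
       -0.3  ]))
485 [ 0.44449081 -0.43078648  0.04195324] 2.791884563250335 [0.34736335 0.5399099 ]
[0, np.float64(0.0379), np.float64(0.0503), np.float64(0.0552), np.float64(0.0577), np.float6
[... 322 characters left out ...]
66), np.float64(0.0574), np.float64(0.0575), np.float64(0.0466), np.float64(0.0386), 0, 0]
457 [ 0.43810224 -0.34359611  0.04191462] 2.740063653486885 [0.34453768 0.53464447]
[np.float64(0.0354), np.float64(0.0442), np.float64(0.0496), np.float64(0.062), np.float64(0.0555), np.float64(0.0459), np.float64(0.0361), np.float64(0.0421), np.float64(0.0489), np.float64(0.0558), np.float64(0.0571), np.float64(0.0485), np.float64(0.0398), np.float64(0.0372), np.float64(0.0466), np.float64(0.0535), np.float64(0.0614), np.float64(0.0491), np.float64(0.0399), np.float64(0.0406), np.float64(0.0452), np.float64(0.0542), np.float64(0.0571), np.float64(0.0494), np.float64(0.0439), np.float64(0.0361), 0, 0]
```

```bash
python3 -m jog '[[0.45,0,3,0,0,-0.25,1],[0.45,0,3.4,0,0,-0.2,1],[0,0,3.4,0,0,0,1],[0,0,3,0,0,0,1],[0,0,0,0,0,0,1],[0,0,0,0,0,0,1]]'
python3 -m jog '[[0,0,0,0,0,0,-1],[0,0,0,0,0,0,-1],[0,0,0,0,0,0,-1],[0,0,0,0,0,0,-1],[0,0,0,0,0,0,-1],[0,0,0,0,0,0,-1]]'
python3 - <<'E'
from h import *
to((.622,.028,.092),94.2)
E
```

```text
time_s: 2.82
eef_pos: [0.6204, 0.025, 0.091]
tool_rot: [-0.001, 0.683, 0.731, -0.002]
force: [0.2, 0.0, 0.3]
opening: 0.0855
grip_force: 0.0
time_s: 3.32
eef_pos: [0.6221, 0.0271, 0.0937]
tool_rot: [0.001, 0.682, 0.732, 0.0]
force: [-1.7, -1.0, 5.5]
opening: 0.0204
grip_force: 58.5
t 3.32 pos [0.6221 0.0271 0.0937] yaw 94.04 tilt [ 1.7e-03 -3.0e-04 -1.0e+00] F [-1.66 -1.05  5.54] open 0.0204
 shift cm [ 0.09 -0.01  0.17] rz -0.16
```

```bash
python3 -m jog '[[0,0,-1,0,0,0,-1],[0,0,-2,0,0,0,-1],[0,0,-2,0,0,0,-1],[0,0,0,0,0,-2,-1],[0,0,0,0,0,-2,-1],[0,0,0,0,0,-2.1,-1],[0,0,0,0,0,0,-1],[0,0,0,0,0,0,-1]]'
python3 - <<'E'
from h import *
to((.4335,.0821,.13),100.1)
E
```

```text
time_s: 3.98
eef_pos: [0.6214, 0.0271, 0.1426]
tool_rot: [0.0, 0.642, 0.767, 0.0]
force: [-0.6, 0.1, -1.3]
opening: 0.0196
grip_force: 58.8
t 3.98 pos [0.6214 0.0271 0.1426] yaw 100.08 tilt [ 0.  0. -1.] F [-0.61  0.12 -1.31] open 0.0196
 shift cm [  8.71 -17.53   1.26] rz -0.02
```

```bash
python3 -m jog '[[1,-2.3,0,0,0,0,-1],[1.7,-3.3,0,0,0,0,-1],[1.7,-3.3,0,0,0,0,-1],[1.7,-3.3,0,0,0,0,-1],[1.6,-3.3,0,0,0,0,-1],[1,-2,0.6,0,0,0,-1],[0,0,0.6,0,0,0,-1],[0,0,0,0,0,0,-1],[0,0,0,0,0,0,-1]]'
python3 - <<'E'
from h import *
c=shot('wrist','w2.png'); np.save('w2.npy',cloud(c))
to((.4335,.0821,.118),100.1)
from m import *
E
```

```text
time_s: 4.73
eef_pos: [0.4347, 0.0819, 0.1306]
tool_rot: [0.0, 0.642, 0.767, 0.0]
force: [-0.5, 0.6, -1.3]
opening: 0.0198
grip_force: 59.0
t 4.78 pos [0.4353 0.0819 0.1307] yaw 100.08 tilt [ 1.2e-03  5.0e-04 -1.0e+00] F [ 0.91 -0.16 -1.03] open 0.0199
 shift cm [ 0.05 -0.17  1.27] rz -0.02
```

View pics/w2.png

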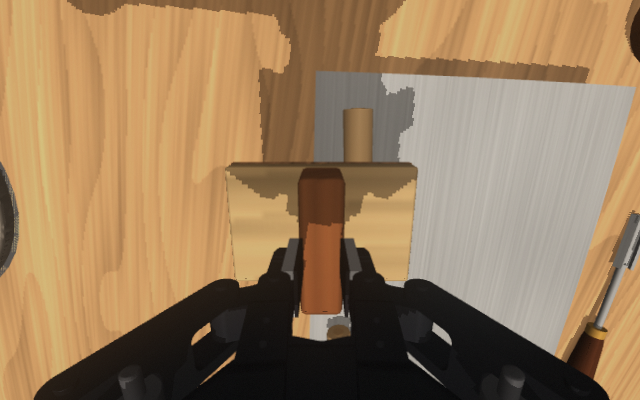

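The dowel (358,135) lies square under the block's +x half, as wanted. Lowering now.

```bash
python3 -m jog '[[0,0,0.6,0,0,0,-1],[0,0,0.6,0,0,0,-1],[0,0,0,0,0,0,-1],[0,0,0,0,0,0,-1]]'
python3 -m jog '[[0,0,0.1,0,0,0,-1],[0,0,0,0,0,0,-1],[0,0,0,0,0,0,-1]]'
python3 -m jog '[[0,0,0.07,0,0,0,-1],[0,0,0,0,0,0,-1],[0,0,0,0,0,0,-1]]'
```

```text
time_s: 5.12
eef_pos: [0.4337, 0.0818, 0.1177]
tool_rot: [-0.001, 0.642, 0.767, -0.0]
force: [-0.1, 0.6, -1.4]
opening: 0.0197
grip_force: 59.0
time_s: 5.37
eef_pos: [0.434, 0.082, 0.1173]
tool_rot: [0.0, 0.642, 0.767, 0.0]
force: [0.1, -0.3, -1.6]
opening: 0.0195
grip_force: 59.0
time_s: 5.62
eef_pos: [0.4339, 0.082, 0.1167]
tool_rot: [0.0, 0.642, 0.767, 0.0]
force: [0.1, 0.2, -1.6]
opening: 0.0196
grip_force: 59.0
```

```bash
python3 -m jog '[[0,0,0.05,0,0,0,-1],[0,0,0,0,0,0,-1],[0,0,0,0,0,0,-1]]'|grep -E 'force|pos'
python3 -m jog '[[0,0,0.05,0,0,0,-1],[0,0,0,0,0,0,-1],[0,0,0,0,0,0,-1]]'|grep -E 'force|pos'
```

```text
eef_pos: [0.4339, 0.0819, 0.1161]
force: [-0.1, 0.2, -1.8]
grip_force: 59.0
eef_pos: [0.434, 0.082, 0.1157]
force: [0.2, -0.5, -0.8]
grip_force: 59.2
```

```bash
python3 -m jog '[[0,0,0.05,0,0,0,-1],[0,0,0,0,0,0,-1],[0,0,0,0,0,0,-1]]'|grep -E 'force|pos'
```

```text
eef_pos: [0.4343, 0.082, 0.1153]
force: [0.7, -0.1, 1.7]
grip_force: 60.1
```

```bash
python3 -m jog '[[0,0,0.03,0,0,0,-1],[0,0.3,0,0,0,0,-1],[0,0.3,-0.02,0,0,0,-1],[0,0.3,-0.02,0,0,0,-1],[0,0,0,0,0,0,-1]]'|grep -E 'force|pos'
```

```text
eef_pos: [0.4438, 0.0839, 0.1156]
force: [-0.0, 0.2, 4.4]
grip_force: 61.0
```

```bash
python3 -m jog '[[0,0.3,-0.02,0,0,0,-1],[0,0.3,-0.01,0,0,0,-1],[0,0.3,-0.01,0,0,0,-1],[0,0,0,0,0,0,-1]]'|grep -E 'force|pos'
```

```text
eef_pos: [0.4526, 0.0855, 0.116]
force: [-0.7, 0.3, 6.0]
grip_force: 61.3
```

```bash
python3 -m jog '[[0,0.3,-0.01,0,0,0,-1],[0,0.3,-0.01,0,0,0,-1],[0,0.3,-0.005,0,0,0,-1],[0,0,0,0,0,0,-1]]'|grep -E 'force|pos'
```

```text
eef_pos: [0.4615, 0.0871, 0.1163]
force: [0.4, 1.2, 6.4]
grip_force: 61.5
```

```bash
python3 -m jog '[[0,0.3,-0.02,0,0,0,-1],[0,0.3,-0.01,0,0,0,-1],[0,0.3,0,0,0,0,-1],[0,0,0,0,0,0,-1]]'|grep -E 'force|pos'
```

```text
eef_pos: [0.4703, 0.0887, 0.1165]
force: [0.1, -0.5, 5.3]
grip_force: 61.3
```

```bash
python3 -m jog '[[0,0.3,0,0,0,0,-1],[0,0.3,0.01,0,0,0,-1],[0,0.3,0.01,0,0,0,-1],[0,0,0,0,0,0,-1]]'|grep -E 'force|pos'
```

```text
eef_pos: [0.4792, 0.0903, 0.1164]
force: [0.9, 0.2, 5.4]
grip_force: 61.5
```

```bash
python3 -m jog '[[0,0.3,0.01,0,0,0,-1],[0,0.3,0.01,0,0,0,-1],[0,0.3,0.02,0,0,0,-1],[0,0,0,0,0,0,-1]]'|grep -E 'force|pos'
```

```text
eef_pos: [0.4882, 0.0919, 0.1161]
force: [0.5, -0.2, 6.1]
grip_force: 61.7
```

```bash
python3 -m jog '[[0,0.3,0.02,0,0,0,-1],[0,0.3,0.02,0,0,0,-1],[0,0.3,0.02,0,0,0,-1],[0,0,0,0,0,0,-1]]'|grep -E 'force|pos'
```

```text
eef_pos: [0.4973, 0.0936, 0.1157]
force: [0.0, 0.5, 7.5]
grip_force: 62.0
```

```bash
python3 -m jog '[[0,0.3,0,0,0,0,-1],[0,0.3,0,0,0,0,-1],[0,0,0,0,0,0,-1]]'|grep -E 'force|pos'
```

```text
eef_pos: [0.5029, 0.0946, 0.1155]
force: [0.3, -0.0, 7.4]
grip_force: 62.0
```

```bash
python3 -m jog '[[0,0.3,-0.045,0,0,0,-1],[0,0.3,-0.04,0,0,0,-1],[0,0,0,0,0,0,-1]]'|grep -E 'force|pos'
```

```text
eef_pos: [0.508, 0.0954, 0.1158]
force: [-0.5, 0.7, 5.4]
grip_force: 60.9
```

```bash
python3 -m jog '[[0,0.3,-0.04,0,0,0,-1],[0,0.3,-0.03,0,0,0,-1],[0,0,0,0,0,0,-1]]'|grep -E 'force|pos'
```

```text
eef_pos: [0.514, 0.0963, 0.1163]
force: [-1.1, 1.0, 2.4]
grip_force: 60.2
```

```bash
python3 -m jog '[[0,0.3,-0.03,0,0,0,-1],[0,0.3,-0.03,0,0,0,-1],[0,0,0,0,0,0,-1]]'|grep -E 'force|pos'
```

```text
eef_pos: [0.52, 0.0973, 0.1169]
force: [-0.8, 0.4, -1.0]
grip_force: 59.4
```

```bash
python3 -m jog '[[0,0,0.06,0,0,0,-1],[0,0,0,0,0,0,-1],[0,0,0,0,0,0,-1]]'|grep -E 'force|pos'
```

```text
eef_pos: [0.5196, 0.0973, 0.1166]
force: [0.3, -0.2, 2.6]
grip_force: 60.5
```

```bash
python3 -m jog '[[0,0.3,-0.005,0,0,0,-1],[0,0.3,-0.005,0,0,0,-1],[0,0,0,0,0,0,-1],[0,0,0,0,0,0,-1]]'|grep -E 'force|pos'
```

```text
eef_pos: [0.526, 0.0985, 0.1168]
force: [-0.2, -0.1, 4.6]
grip_force: 61.0
```

```bash
python3 -m jog '[[0,0.3,0,0,0,0,-1],[0,0.3,0,0,0,0,-1],[0,0.3,0,0,0,0,-1],[0,0,0,0,0,0,-1],[0,0,0,0,0,0,-1]]'|grep -E 'force|pos'
```

```text
eef_pos: [0.535, 0.1002, 0.117]
force: [0.0, 0.5, 5.2]
grip_force: 61.2
```

```bash
python3 -m jog '[[0,0.3,0,0,0,0,-1],[0,0.3,0,0,0,0,-1],[0,0.3,0.005,0,0,0,-1],[0,0,0,0,0,0,-1],[0,0,0,0,0,0,-1]]'|grep -E 'force|pos'
```

```text
eef_pos: [0.5439, 0.1018, 0.117]
force: [0.6, 0.0, 5.8]
grip_force: 61.0
```

```bash
python3 -m jog '[[0,0.3,0.005,0,0,0,-1],[0,0.3,0.01,0,0,0,-1],[0,0.3,0.01,0,0,0,-1],[0,0,0,0,0,0,-1],[0,0,0,0,0,0,-1]]'|grep -E 'force|pos'
```

```text
eef_pos: [0.5526, 0.1033, 0.1166]
force: [0.6, 0.4, 5.7]
grip_force: 60.9
```

```bash
python3 -m jog '[[0,0.3,0.01,0,0,0,-1],[0,0.3,0.01,0,0,0,-1],[0,0.3,0.01,0,0,0,-1],[0,0,0,0,0,0,-1],[0,0,0,0,0,0,-1]]'|grep -E 'force|pos'
```

```text
eef_pos: [0.5612, 0.1048, 0.116]
force: [1.1, 1.1, 4.6]
grip_force: 60.6
```

```bash
python3 -m jog '[[0,0.3,0.01,0,0,0,-1],[0,0.3,0.01,0,0,0,-1],[0,0.2,0.01,0,0,0,-1],[0,0,0,0,0,0,-1],[0,0,0,0,0,0,-1]]'|grep -E 'force|pos'
```

```text
eef_pos: [0.5688, 0.1061, 0.1156]
force: [1.4, 0.8, 2.4]
grip_force: 60.3
```

```bash
python3 -m jog '[[0,0,-0.1,0,0,0,-1],[0,0,-0.4,0,0,0,-1],[0,0,-1,0,0,0,-1],[0,0,-1.5,0,0,-1.25,-1],[0,0,0,0,0,-1.25,-1],[0,0,0,0,0,0,-1],[0,0,0,0,0,0,-1]]'|grep -E 'force|pos|time'
python3 - <<'E'
from m import *
to((.4597,-.112,.13),102.6)
P=cloud(shot('top')); np.save('top2.npy',P)
def d(box):
    Q,r=rect(P,box,.060,.08);c,t=axis(Q); e=np.array([np.cos(np.radians(t)),np.sin(np.radians(t))]); s=(Q[:,:2]-c)@e
    m=(s.min()+s.max())/2; print(len(Q),c+m*e,t,np.ptp(s),[axis(Q[h])[1] for h in (s<m-.005,s>m+.005)])
d((200,230,325,395))
E
```

```text
time_s: 13.03
eef_pos: [0.5684, 0.1057, 0.1454]
force: [-0.0, -0.4, -1.0]
grip_force: 59.0
t 13.03 pos [0.5684 0.1057 0.1454] yaw 102.62 tilt [-4.e-04 -3.e-04 -1.e+00] F [-0.03 -0.44 -0.98] open 0.0197
 shift cm [-18.87 -15.37   1.55] rz 0.02
424 [ 0.48888172 -0.11017794] 102.09980354399643 0.14237220599473704 [np.float64(99.07203081474664), np.float64(105.10224809156955)]
```

```bash
python3 -m jog '[[-1.9,-1.5,0,0,0,0,-1],[-2.9,-2.4,0,0,0,0,-1],[-2.9,-2.4,0,0,0,0,-1],[-2.9,-2.4,0,0,0,0,-1],[-2.9,-2.4,0,0,0,0,-1],[-2.9,-2.4,0,0,0,0,-1],[-2.4,-1.9,0,0,0,0,-1],[0,0,1.2,0,0,0,-1],[0,0,1,0,0,0,-1],[0,0,0,0,0,0,-1]]'|grep -E 'force|pos|time'
python3 - <<'E'
from h import *
shot('wrist','w3.png'); to((.4597,-.112,.117),102.6)
E
```

```text
time_s: 13.92
eef_pos: [0.4581, -0.1106, 0.1217]
force: [-0.1, 0.3, -1.3]
grip_force: 59.0
t 13.97 pos [ 0.4589 -0.1099  0.1225] yaw 102.73 tilt [-0.0025  0.0014 -1.    ] F [ 0.01 -0.01 -1.75] open 0.0197
 shift cm [-0.22  0.03  0.55] rz 0.13
```

View pics/w3.png

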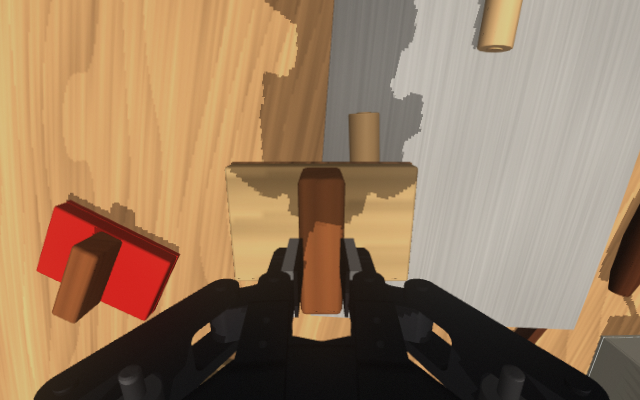

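Dowel b (364,138) lies square under the block; a rests at (498,25). Lowering to contact.

```bash
python3 -m jog '[[-0.2,0,0.5,0,0,0,-1],[0,0,0,0,0,0,-1],[0,0,0,0,0,0,-1],[0,0,0,0,0,0,-1]]'|grep -E 'force|pos'
python3 -m jog '[[0,0,0.05,0,0,0,-1],[0,0,0,0,0,0,-1],[0,0,0,0,0,0,-1]]'|grep -E 'force|pos'
python3 -m jog '[[0,0,0.05,0,0,0,-1],[0,0,0,0,0,0,-1],[0,0,0,0,0,0,-1]]'|grep -E 'force|pos'
```

```text
eef_pos: [0.4605, -0.1125, 0.1189]
force: [-0.4, 0.1, -1.6]
grip_force: 59.0
eef_pos: [0.4602, -0.113, 0.1183]
force: [0.3, 0.2, -1.9]
grip_force: 59.0
eef_pos: [0.4601, -0.1131, 0.1177]
force: [0.8, 0.3, -1.7]
grip_force: 59.0
```

```bash
python3 -m jog '[[0,0,0.1,0,0,0,-1],[0,0,0.05,0,0,0,-1],[0,0,0,0,0,0,-1],[0,0,0,0,0,0,-1]]'|grep -E 'force|pos'
python3 -m jog '[[0,0,0.05,0,0,0,-1],[0,0,0,0,0,0,-1],[0,0,0,0,0,0,-1]]'|grep -E 'force|pos'
```

```text
eef_pos: [0.46, -0.113, 0.1161]
force: [-0.2, -0.1, -1.6]
grip_force: 59.0
eef_pos: [0.4601, -0.1131, 0.1157]
force: [0.9, 0.4, -1.1]
grip_force: 59.1
```

```bash
python3 -m jog '[[0,0,0.06,0,0,0,-1],[0,0,0,0,0,0,-1],[0,0.3,-0.01,0,0,0,-1],[0,0.3,-0.02,0,0,0,-1],[0,0,0,0,0,0,-1],[0,0,0,0,0,0,-1]]'|grep -E 'force|pos'
```

```text
eef_pos: [0.4666, -0.1116, 0.1157]
force: [-0.9, 0.6, 3.3]
grip_force: 60.7
```

```bash
python3 -m jog '[[0,0.3,-0.02,0,0,0,-1],[0,0.3,-0.02,0,0,0,-1],[0,0,0,0,0,0,-1],[0,0,0,0,0,0,-1]]'|grep -E 'force|pos'
```

```text
eef_pos: [0.4723, -0.1103, 0.116]
force: [-0.4, -0.1, 5.8]
grip_force: 61.1
```

```bash
python3 -m jog '[[0,0.3,-0.04,0,0,0,-1],[0,0.3,-0.03,0,0,0,-1],[0,0,0,0,0,0,-1],[0,0,0,0,0,0,-1]]'|grep -E 'force|pos'
```

```text
eef_pos: [0.4778, -0.109, 0.1165]
force: [-0.2, -0.2, 4.0]
grip_force: 61.1
```

```bash
python3 -m jog '[[0,0.3,-0.02,0,0,0,-1],[0,0.3,-0.02,0,0,0,-1],[0,0,0,0,0,0,-1],[0,0,0,0,0,0,-1]]'|grep -E 'force|pos'
```

```text
eef_pos: [0.4835, -0.1077, 0.1169]
force: [-0.3, -0.8, 5.0]
grip_force: 61.1
```

```bash
python3 -m jog '[[0,0.3,-0.02,0,0,0,-1],[0,0.3,-0.01,0,0,0,-1],[0,0.3,-0.01,0,0,0,-1],[0,0,0,0,0,0,-1],[0,0,0,0,0,0,-1]]'|grep -E 'force|pos'
```

```text
eef_pos: [0.4925, -0.1057, 0.1172]
force: [-0.1, -0.7, 4.0]
grip_force: 60.9
```

```bash
python3 -m jog '[[0,0.3,0,0,0,0,-1],[0,0.3,0,0,0,0,-1],[0,0.3,0.01,0,0,0,-1],[0,0,0,0,0,0,-1],[0,0,0,0,0,0,-1]]'|grep -E 'force|pos'
```

```text
eef_pos: [0.5014, -0.1037, 0.1172]
force: [-0.2, -0.1, 4.1]
grip_force: 61.0
```

```bash
python3 -m jog '[[0,0.3,0.01,0,0,0,-1],[0,0.3,0.01,0,0,0,-1],[0,0.3,0.01,0,0,0,-1],[0,0,0,0,0,0,-1],[0,0,0,0,0,0,-1]]'|grep -E 'force|pos'
```

```text
eef_pos: [0.5101, -0.1017, 0.1169]
force: [0.8, -0.3, 3.6]
grip_force: 61.0
```

```bash
python3 -m jog '[[0,0.3,0.015,0,0,0,-1],[0,0.3,0.015,0,0,0,-1],[0,0.3,0.02,0,0,0,-1],[0,0,0,0,0,0,-1],[0,0,0,0,0,0,-1]]'|grep -E 'force|pos'
```

```text
eef_pos: [0.5189, -0.0997, 0.1164]
force: [0.7, 0.5, 3.5]
grip_force: 61.0
```

```bash
python3 -m jog '[[0,0.3,0.02,0,0,0,-1],[0,0.3,0.02,0,0,0,-1],[0,0.2,0.01,0,0,0,-1],[0,0,0,0,0,0,-1],[0,0,0,0,0,0,-1]]'|grep -E 'force|pos'
```

```text
eef_pos: [0.5266, -0.098, 0.1158]
force: [0.6, -0.8, 4.2]
grip_force: 60.7
```

```bash
python3 -m jog '[[0,0.3,-0.02,0,0,0,-1],[0,0.3,-0.03,0,0,0,-1],[0,0,0,0,0,0,-1],[0,0,0,0,0,0,-1]]'|grep -E 'force|pos'
```

```text
eef_pos: [0.5318, -0.0968, 0.1159]
force: [-0.7, -0.4, -1.4]
grip_force: 59.3
```

```bash
python3 -m jog '[[0,0,0.05,0,0,0,-1],[0,0,0,0,0,0,-1],[0,0,0,0,0,0,-1]]'|grep -E 'force|pos'
```

```text
eef_pos: [0.5321, -0.0969, 0.1158]
force: [-0.2, 0.6, 0.5]
grip_force: 59.9
```

```bash
python3 -m jog '[[0,0.3,0,0,0,0,-1],[0,0.3,-0.02,0,0,0,-1],[0,0,0,0,0,0,-1],[0,0,0,0,0,0,-1]]'|grep -E 'force|pos'
```

```text
eef_pos: [0.5388, -0.0954, 0.1165]
force: [-0.5, 0.1, 4.3]
grip_force: 61.0
```

```bash
python3 -m jog '[[0,0.3,-0.03,0,0,0,-1],[0,0.3,-0.03,0,0,0,-1],[0,0,0,0,0,0,-1],[0,0,0,0,0,0,-1]]'|grep -E 'force|pos'
```

```text
eef_pos: [0.5447, -0.0941, 0.117]
force: [-0.7, 0.4, 5.8]
grip_force: 61.4
```

```bash
python3 -m jog '[[0,0.3,-0.025,0,0,0,-1],[0,0.3,-0.02,0,0,0,-1],[0,0,0,0,0,0,-1],[0,0,0,0,0,0,-1]]'|grep -E 'force|pos'
```

```text
eef_pos: [0.5506, -0.0928, 0.1176]
force: [0.6, -0.1, 6.1]
grip_force: 61.4
```

```bash
python3 -m jog '[[0,0.3,-0.03,0,0,0,-1],[0,0.3,-0.02,0,0,0,-1],[0,0.3,0,0,0,0,-1],[0,0,0,0,0,0,-1],[0,0,0,0,0,0,-1]]'|grep -E 'force|pos'
```

```text
eef_pos: [0.5595, -0.0908, 0.1181]
force: [0.4, 0.5, 6.2]
grip_force: 61.3
```

```bash
python3 -m jog '[[0,0.3,0,0,0,0,-1],[0,0.3,0,0,0,0,-1],[0,0.3,0.01,0,0,0,-1],[0,0,0,0,0,0,-1],[0,0,0,0,0,0,-1]]'|grep -E 'force|pos'
```

```text
eef_pos: [0.5686, -0.0887, 0.1182]
force: [0.8, 0.1, 6.0]
grip_force: 61.3
```

```bash
python3 -m jog '[[0,0.3,0.01,0,0,0,-1],[0,0.3,0.015,0,0,0,-1],[0,0.3,0.02,0,0,0,-1],[0,0,0,0,0,0,-1],[0,0,0,0,0,0,-1]]'|grep -E 'force|pos'
```

```text
eef_pos: [0.5776, -0.0866, 0.1178]
force: [1.4, -0.2, 6.5]
grip_force: 61.2
```

```bash
python3 -m jog '[[0,0.3,0.02,0,0,0,-1],[0,0.3,0.02,0,0,0,-1],[0,0.3,0.03,0,0,0,-1],[0,0,0,0,0,0,-1],[0,0,0,0,0,0,-1]]'|grep -E 'force|pos'
```

```text
eef_pos: [0.5864, -0.0846, 0.1171]
force: [1.3, -0.0, 6.6]
grip_force: 61.1
```

```bash
python3 -m jog '[[0,0.3,0.03,0,0,0,-1],[0,0.3,0.03,0,0,0,-1],[0,0.1,0,0,0,0,-1],[0,0,0,0,0,0,-1],[0,0,0,0,0,0,-1]]'|grep -E 'force|pos|time'
```

```text
time_s: 22.63
eef_pos: [0.5928, -0.0832, 0.1163]
force: [0.8, -0.1, 5.2]
grip_force: 61.0
```

```bash
python3 -m jog '[[0,0,-0.1,0,0,0,-1],[0,0,-0.4,0,0,0,-1],[0,0,-1.2,0,0,1,-1],[0,0,-1.2,0,0,2,-1],[0,0,0,0,0,1,-1],[0,0,0,0,0,0,-1],[0,0,0,0,0,0,-1]]'|grep -E 'force|pos|time'
python3 - <<'E'
from m import *
to((.628,.028,.1),98.6)
P=cloud(shot('top')); np.save('top3.npy',P)
E
```

```text
time_s: 23.22
eef_pos: [0.5916, -0.0835, 0.1449]
force: [0.1, -0.2, -1.8]
grip_force: 59.0
t 23.22 pos [ 0.5916 -0.0835  0.1449] yaw 98.64 tilt [ 1.e-04 -3.e-04 -1.e+00] F [ 0.13 -0.24 -1.84] open 0.0198
 shift cm [10.48  5.27  4.49] rz 0.04
```

```bash
python3 -m jog '[[2.5,1.3,0,0,0,0,-1],[2.8,1.4,0,0,0,0,-1],[2.8,1.4,0,0,0,0,-1],[2.4,1.2,0,0,0,0,-1],[0,0,2,0,0,0,-1],[0,0,1.8,0,0,0,-1],[0,0,0.8,0,0,0,-1],[0,0,0,0,0,0,-1],[0,0,0,0,0,0,-1]]'|grep -E 'force|pos|time'
python3 -m jog '[[0,0,0.2,0,0,0,-1],[0,0,0.2,0,0,0,-1],[0,0,0.1,0,0,0,-1],[0,0,0,0,0,0,-1],[0,0,0,0,0,0,-1]]'|grep -E 'force|pos|time'
```

```text
time_s: 24.02
eef_pos: [0.628, 0.0278, 0.0984]
force: [0.7, 0.0, -1.6]
grip_force: 59.1
time_s: 24.43
eef_pos: [0.6286, 0.0282, 0.0941]
force: [1.0, -0.4, -1.3]
grip_force: 59.1
```

```bash
python3 -m jog '[[0,0,0.05,0,0,0,-1],[0,0,0,0,0,0,-1],[0,0,0,0,0,0,-0.5],[0,0,0,0,0,0,0.5],[0,0,0,0,0,0,1],[0,0,0,0,0,0,1],[0,0,0,0,0,0,1],[0,0,0,0,0,0,1]]'
python3 -m jog '[[0,0,-2,0,0,0,1],[0,0,-3,0,0,0,1],[0,0,-3,0,0,0,1],[0,-3,-2,0,0,0,1],[0,-3.4,-1,0,0,0,1],[0,-3,0,0,0,0,1],[0,0,0,0,0,0,1],[0,0,0,0,0,0,1]]'
cat > d.py <<'E'
from m import *
import sys
P=cloud(shot('top')); 
def d(n,box):
    Q,r=rect(P,box,.0605,.08);c,t=axis(Q); e=np.array([np.cos(np.radians(t)),np.sin(np.radians(t))]); s=(Q[:,:2]-c)@e
    m=(s.min()+s.max())/2; q=c+m*e; print(n,len(Q),q,'yaw',t,'len',np.ptp(s),'z',np.percentile(Q[:,2],97))
def world(n,xr,yr,P=P,zl=.0605,zh=.08):
    Q=P.reshape(-1,3); Q=Q[(Q[:,0]>xr[0])&(Q[:,0]<xr[1])&(Q[:,1]>yr[0])&(Q[:,1]<yr[1])&(Q[:,2]>zl)&(Q[:,2]<zh)]
    c,t=axis(Q); e=np.array([np.cos(np.radians(t)),np.sin(np.radians(t))]); s=(Q[:,:2]-c)@e
    m=(s.min()+s.max())/2; q=c+m*e; print(n,len(Q),q,'yaw',t,'len',np.ptp(s),'z',np.percentile(Q[:,2],97))
E
python3 - <<'E'
from d import *
c=shot('wrist','w4.png'); W=cloud(c)
to((.53,.1,.12),100)
for p in (P,W):
    for n,x,y in (('a',(.47,.58),(.075,.20)),('b',(.50,.62),(-.19,-.015))):
        try: world(n,x,y,p)
        except Exception as e: print(n,e)
E
```

```text
time_s: 25.1
eef_pos: [0.6285, 0.0284, 0.0933]
tool_rot: [0.0, 0.652, 0.758, 0.0]
force: [-0.3, 0.9, 0.6]
opening: 0.0803
grip_force: 0.0
time_s: 25.77
eef_pos: [0.5344, 0.0136, 0.2037]
tool_rot: [0.001, 0.652, 0.758, -0.0]
force: [1.3, 0.5, 0.7]
opening: 0.0856
grip_force: 0.0
t 25.87 pos [0.5363 0.0142 0.2036] yaw 98.64 tilt [ 1.1e-03  1.0e-04 -1.0e+00] F [-0.13  0.52  0.34] open 0.0854
 shift cm [8.58 0.66 8.36] rz -1.36
a 300 [0.52742726 0.12420343] yaw 101.93747689329149 len 0.09965423277106139 z 0.07456842531897005
b 215 [ 0.56926867 -0.12803382] yaw 98.99176641643793 len 0.07261510564115474 z 0.07490540701675286
a 2704 [0.52977924 0.12359543] yaw 102.10386946671156 len 0.10288629698477214 z 0.0738427383862266
b 2351 [ 0.56353529 -0.0891418 ] yaw 101.21522067873033 len 0.1517382801582759 z 0.0736697594511021
```

View pics/w4.png

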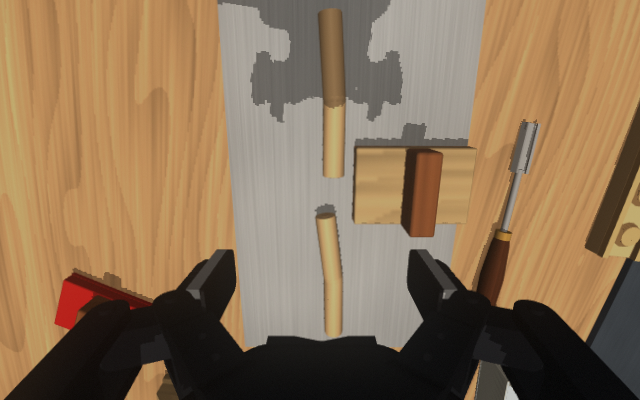

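Block stands at (415,185); a at (333,95) and b at (330,275) are both visibly kinked. Felt lifts were about 1.7–2.2 mm for a and 2.7–3 mm for b, so both go in the tray.

```bash
python3 -m jog '[[2.5,0.3,0,0,0,-0.7,0.3],[3.3,0.4,0,0,0,-0.7,0.3],[2.8,0.4,2,0,0,0,0.3],[0,0,3.5,0,0,0,0.3],[0,0,3.5,0,0,0,0.3],[0,0,2.5,0,0,0,0.3],[0,0,1,0,0,0,0.3],[0,0,0,0,0,0,0.3],[0,0,0,0,0,0,0.3]]'
python3 - <<'E'
from h import *
to((.5347,.1005,.073),100)
E
```

```text
time_s: 26.62
eef_pos: [0.5332, 0.1014, 0.0785]
tool_rot: [-0.0, 0.642, 0.766, 0.0]
force: [-0.2, 0.5, 0.7]
opening: 0.0555
grip_force: 0.0
t 26.62 pos [0.5332 0.1014 0.0785] yaw 100.05 tilt [-0.e+00  6.e-04 -1.e+00] F [-0.18  0.54  0.72] open 0.0555
 shift cm [-0.11  0.14  0.55] rz 0.05
```

```bash
python3 -m jog '[[-0.1,0.15,0.5,0,0,0,0.3],[0,0,0,0,0,0,0.3],[0,0,0,0,0,0,0],[0,0,0,0,0,0,-0.3],[0,0,0,0,0,0,-1],[0,0,0,0,0,0,-1],[0,0,0,0,0,0,-1],[0,0,0,0,0,0,-1]]'
python3 -m jog '[[0,0,-0.5,0,0,0,-1],[0,0,-2,0,0,0,-1],[0,0,-3,0,0,0,-1],[0,0,-3,0,0,0,-1],[0,0,0,0,0,0,-1],[0,0,0,0,0,0,-1]]'
python3 - <<'E'
from h import *
shot('wrist','w5.png'); to((.489,.377,.16),95.4)
P=cloud(shot('top')); from m import *
Q,r=rect(P,(185,280,120,235),.04,.07); print(r)
E
```

```text
time_s: 27.28
eef_pos: [0.534, 0.1, 0.0734]
tool_rot: [0.0, 0.643, 0.766, 0.0]
force: [0.1, -0.4, 0.1]
opening: 0.0
grip_force: 0.0
time_s: 27.78
eef_pos: [0.5353, 0.1005, 0.1604]
tool_rot: [0.001, 0.643, 0.766, 0.002]
force: [-1.0, -0.0, -0.3]
opening: -0.0
grip_force: 0.0
t 27.83 pos [0.5342 0.1    0.1588] yaw 100.03 tilt [ 1.2e-03 -1.0e-04 -1.0e+00] F [-0.18  1.03  0.  ] open -0.0
 shift cm [28.06  0.38 -0.13] rz 4.63
((453.55401611328125, 391.86968994140625), (180.52919006347656, 253.0862579345703), 5.284465312957764)
```

View pics/w5.png

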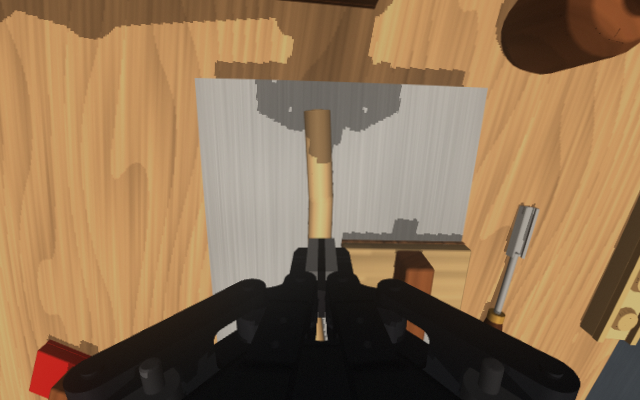

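The dowel is still on the plate under the tool (320,170): the fingers closed above it, so I'll regrip lower.

```bash
python3 -m jog '[[0,0,0,0,0,0,0.3],[0,0,0,0,0,0,0.3],[0,0,0,0,0,0,0.3],[0,0,0,0,0,0,0.3],[0,0,3.5,0,0,0,0.3],[0,0,3.5,0,0,0,0.3],[0,0,1.5,0,0,0,0.3],[0,0,0,0,0,0,0.3],[0,0,0,0,0,0,0.3]]'|grep -E 'pos|force|open'
python3 -m jog '[[0,0,0.3,0,0,0,0.3],[0,0,0.1,0,0,0,0.3],[0,0,0,0,0,0,0],[0,0,0,0,0,0,-0.4],[0,0,0,0,0,0,-1],[0,0,0,0,0,0,-1],[0,0,0,0,0,0,-1],[0,0,0,0,0,0,-1]]'
```

```text
eef_pos: [0.5334, 0.1002, 0.0727]
force: [-0.1, 0.6, 1.1]
opening: 0.0556
grip_force: 0.0
time_s: 29.3
eef_pos: [0.534, 0.1001, 0.0694]
tool_rot: [0.0, 0.643, 0.766, 0.0]
force: [0.4, -0.5, -0.1]
opening: 0.0
grip_force: 0.0
```

Run:
```python
from h import *
c=shot('scene'); cv2.imwrite('pics/s6.png',cv2.resize(c['color'][150:320,190:440],None,fx=3,fy=3))
c=shot('wrist'); cv2.imwrite('pics/w6.png',c['color'])
W=cloud(c)
from m import *
# a along its length
Q=W.reshape(-1,3);Q=Q[(Q[:,0]>.47)&(Q[:,0]<.58)&(Q[:,1]>.125)&(Q[:,1]<.2)&(Q[:,2]>.062)&(Q[:,2]<.08)]
c,t=axis(Q);print(len(Q),c,t,Q[:,1].max())
```

```text
3825 [0.52465911 0.15059152] 103.58339963786408 0.175634190187999
```

View pics/s6.png

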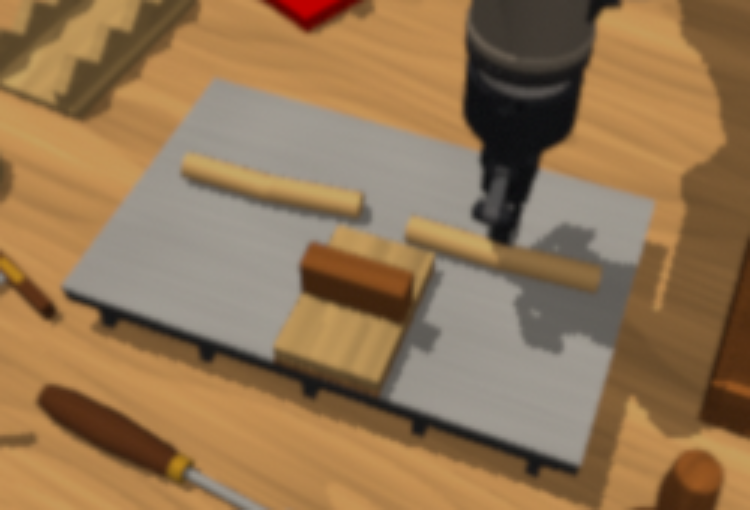

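View pics/w6.png

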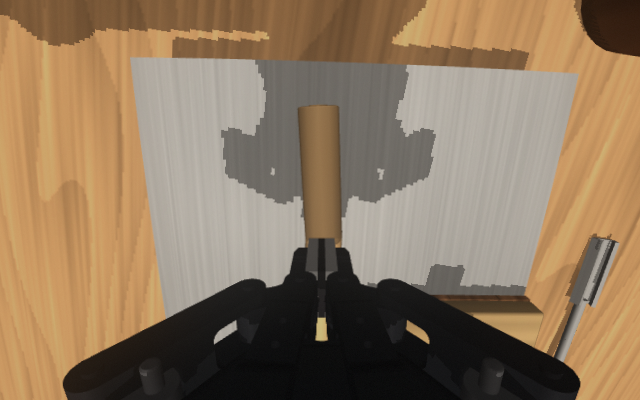

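The scene crop shows the closed fingertips at (505,235), right at dowel a's top or just behind it. I'll check the fingertip height in depth.

Run:
```python
from h import *
np.set_printoptions(precision=4,suppress=True,linewidth=150)
c=shot('scene'); S=cloud(c); Q=S[150:320,190:440].reshape(-1,3)
q=Q[(abs(Q[:,0]-.535)<.05)&(abs(Q[:,1]-.1)<.02)]
for y in np.arange(.082,.12,.004):
    k=q[abs(q[:,1]-y)<.002]; k=k[np.argsort(k[:,2])]; print('y',round(y,3)); print(k[k[:,2]>.056][:12])
to((.534,.1,.07))
```

```text
y 0.082
[[0.5484 0.0822 0.0593]
 [0.5466 0.0837 0.0619]
 [0.5462 0.0833 0.0647]
 [0.5474 0.0813 0.0649]
 [0.5462 0.0806 0.0667]
 [0.5441 0.0819 0.0689]
 [0.5468 0.0833 0.069 ]
 [0.5456 0.0801 0.0693]
 [0.537  0.0835 0.0695]
 [0.531  0.083  0.07  ]
 [0.5388 0.0817 0.0702]
 [0.5359 0.0828 0.0714]]
y 0.086
[[0.5478 0.0844 0.0599]
 [0.5485 0.0871 0.0624]
 [0.5477 0.0865 0.0648]
 [0.5451 0.0877 0.0663]
 [0.5479 0.0863 0.0685]
 [0.5458 0.0852 0.0691]
 [0.5447 0.0872 0.0692]
 [0.5435 0.0841 0.0696]
 [0.533  0.0865 0.0706]
 [0.5357 0.0878 0.0707]
 [0.5432 0.0864 0.0707]
 [0.5414 0.0854 0.0718]]
y 0.09
[[0.5469 0.0892 0.0583]
 [0.5464 0.0914 0.0591]
 [0.5462 0.0886 0.0608]
 [0.5464 0.0911 0.0627]
 [0.5475 0.0888 0.066 ]
 [0.5474 0.0912 0.0674]
 [0.5451 0.0901 0.0678]
 [0.5434 0.0891 0.069 ]
 [0.5415 0.0881 0.0699]
 [0.5431 0.0914 0.0701]
 [0.5347 0.0898 0.0709]
 [0.5415 0.0905 0.0715]]
y 0.094
[[0.5451 0.096  0.057 ]
 [0.5467 0.0939 0.0611]
 [0.5446 0.0928 0.0617]
 [0.5463 0.0958 0.0655]
 [0.5454 0.0928 0.0663]
 [0.5448 0.095  0.0669]
 [0.5434 0.0942 0.0685]
 [0.5448 0.0923 0.0689]
 [0.5411 0
[... 1296 characters left out ...]
5 0.0579]
 [0.5432 0.1125 0.0581]
 [0.5424 0.1143 0.062 ]
 [0.5448 0.1127 0.0637]
 [0.5419 0.1138 0.0647]
 [0.5414 0.1159 0.0656]
 [0.5407 0.1153 0.0681]
 [0.5394 0.1146 0.0697]
 [0.5431 0.1138 0.0698]
 [0.5268 0.1137 0.0698]
 [0.5339 0.1144 0.0708]
 [0.5415 0.1129 0.071 ]]
y 0.118
[[0.5429 0.1171 0.0607]
 [0.5426 0.1193 0.0617]
 [0.5409 0.1184 0.063 ]
 [0.5424 0.1166 0.0635]
 [0.5394 0.1199 0.0659]
 [0.5408 0.118  0.0663]
 [0.5217 0.1191 0.0677]
 [0.5391 0.1194 0.0689]
 [0.5378 0.1163 0.0691]
 [0.537  0.1184 0.0695]
 [0.5307 0.118  0.0695]
 [0.5409 0.1177 0.0698]]
t 29.45 pos [0.534  0.1001 0.0693] yaw 100.05 tilt [ 0. -0. -1.] F [ 0.74  0.37 -0.2 ] open 0.0003
 shift cm [-0.01 -0.   -0.07]
```

Run:
```python
from h import *
np.set_printoptions(precision=4,suppress=True,linewidth=150)
for n in ('scene','wrist'):
    c=shot(n); S=cloud(c); C=c['color'].astype(int); dark=C.max(-1)<75
    m=dark&(abs(S[...,0]-.534)<.03)&(abs(S[...,1]-.1)<.03)&(S[...,2]>.053)&(S[...,2]<.12)
    q=S[m]; q=q[np.argsort(q[:,2])]; print(n,len(q)); print(q[:200:12])
```

```text
scene 45
[[0.5416 0.109  0.0865]
 [0.5442 0.1047 0.0936]
 [0.5374 0.1108 0.097 ]
 [0.5478 0.0982 0.1037]]
wrist 1908
[[0.5322 0.1097 0.0863]
 [0.5375 0.1112 0.0877]
 [0.5305 0.1103 0.0883]
 [0.5291 0.1097 0.0889]
 [0.5271 0.1095 0.0891]
 [0.5315 0.1104 0.0894]
 [0.5436 0.1082 0.0897]
 [0.5301 0.1099 0.0901]
 [0.5345 0.1108 0.0905]
 [0.5446 0.1083 0.0908]
 [0.523  0.1042 0.0911]
 [0.5306 0.11   0.0914]
 [0.5445 0.1082 0.0916]
 [0.5431 0.1076 0.092 ]
 [0.5202 0.1036 0.0922]
 [0.5245 0.1051 0.0924]
 [0.5306 0.1101 0.0928]]
```

Run:
```python
from h import *
np.set_printoptions(precision=4,suppress=True,linewidth=150)
for n in ('scene','wrist'):
    c=shot(n); S=cloud(c); C=c['color'].astype(int)
    m=(abs(S[...,0]-.534)<.03)&(abs(S[...,1]-.1)<.03)&(S[...,2]>.0745)&(S[...,2]<.12)
    q=np.c_[S[m],C[m]]; v,u=np.nonzero(m); q=np.c_[q,u,v]; q=q[np.argsort(q[:,2])]; print(n,len(q)); print(q[:60:4] if n=='scene' else q[:60:6])
```

```text
scene 63
[[  0.5291   0.129    0.0747  63.      97.     123.     369.     234.    ]
 [  0.5413   0.0917   0.0861  86.      98.     107.     352.     228.    ]
 [  0.5457   0.0986   0.0879  44.      69.      85.     354.     230.    ]
 [  0.5454   0.108    0.0899  36.      50.      63.     358.     231.    ]
 [  0.5383   0.1118   0.0916  80.      85.      87.     361.     229.    ]
 [  0.5454   0.1077   0.0932  22.      24.      26.     358.     230.    ]
 [  0.5446   0.0999   0.0945  17.      17.      16.     355.     228.    ]
 [  0.5479   0.1063   0.095   22.      26.      31.     357.     230.    ]
 [  0.5383   0.1088   0.0967  45.      47.      49.     360.     227.    ]
 [  0.5413   0.0932   0.0974  55.      58.      59.     353.     225.    ]
 [  0.5465   0.098    0.0988  26.      26.      25.     354.     227.    ]
 [  0.5455   0.1071   0.0998  19.      18.      18.     358.     228.    ]
 [  0.529    0.1112   0.1022  94.      98.     101.     363.     223.    ]
 [  0.5479   0.0982   0.1038  29.      29.      30.     354.     226.    ]
 [  0.5482   0.1006   0.1055  19.      19.      18.     355.     226.    ]]
wrist 2063
[[  0.5286   0.109    0.0849  66.      80.      95.     314.     238.    ]
 [  0.5311   0.1098   0.0858  43.      59.      74.     319.     238.    ]
 [  0.5267   0.1086   0.0861  66.      69.      72.     310.     239.    ]
 [  0.5316   0.1103   0.0866  44.      60.      76.     320.     238.    ]
 [  0.5296   0.1095   0.0869  66.      69.      73.     316.     239.    ]
 [  0.5346   0.1105   0.0872  66.      70.      72.     326.     239.    ]
 [  0.5355   0.1113   0.0874  65.      79.      94.     328.     238.    ]
 [  0.5271   0.1095   0.0879  65.      69.      73.     311.     239.    ]
 [  0.5244   0.1041   0.0881  27.      28.      31.     304.     248.    ]
 [  0.5325   0.1106   0.0884  28.      30.      32.     322.     239.    ]]
```

Run:
```python
from h import *
np.set_printoptions(precision=4,suppress=True,linewidth=150)
W=np.load('w2.npy'); print('w2 tcp .4353 .0819 .1307')
for v in range(234,262,3): print(v,W[v,[288,292,296,350,354,358]].round(3)[:,2], W[v,292],W[v,354])
c=shot('wrist'); S=cloud(c); print(env.state()['eef_pos'],c['pose'][:3,3])
for v in range(232,262,3): print(v,S[v,[305,310,316,328,334,340]].round(3)[:,2], S[v,316])
W=np.load('w1.npy'); print('w1 tcp z .2199')
for v in range(246,275,4): print(v,W[v,[215,225,230,415,420,430]].round(3)[:,2])
```

```text
w2 tcp .4353 .0819 .1307
234 [0.108 0.109 0.107 0.109 0.108 0.108] [0.4168 0.0748 0.1087] [0.4567 0.0814 0.1075]
237 [0.108 0.108 0.11  0.108 0.109 0.108] [0.417  0.0723 0.1076] [0.4569 0.0799 0.1089]
240 [0.108 0.15  0.15  0.151 0.15  0.108] [0.4185 0.0893 0.1498] [0.4491 0.0949 0.1502]
243 [0.154 0.154 0.154 0.153 0.154 0.107] [0.4189 0.0896 0.154 ] [0.4487 0.0948 0.1539]
246 [0.157 0.157 0.157 0.156 0.158 0.109] [0.4192 0.0896 0.1573] [0.4482 0.0951 0.1581]
249 [0.16  0.16  0.161 0.16  0.161 0.152] [0.4195 0.0894 0.1601] [0.448  0.0947 0.1605]
252 [0.164 0.164 0.164 0.164 0.164 0.155] [0.4198 0.0896 0.1635] [0.4476 0.0947 0.1639]
255 [0.166 0.166 0.167 0.167 0.167 0.166] [0.42   0.0893 0.1657] [0.4473 0.0946 0.1668]
258 [0.169 0.169 0.169 0.17  0.17  0.17 ] [0.4203 0.0897 0.1695] [0.447  0.0945 0.1696]
261 [0.172 0.172 0.173 0.172 0.173 0.172] [0.4206 0.0898 0.1723] [0.4467 0.0946 0.1725]
[0.534  0.1001 0.0693] [0.5217 0.1691 0.2241]
232 [0.062 0.069   nan 0.073 0.071 0.068] [nan nan nan]
235 [0.051 0.07  0.073 0.071 0.072 0.067] [0.53   0.1057 0.0727]
238 [0.053 0.085 0.087 0.087 0.086 0.068] [0.5295 0.11   0.0867]
241 [0.051 0.09  0.09  0.09  0.09  0.068] [0.5296 0.11   0.0904]
244 [0.051 0.094 0.092 0.094 0.095 0.067] [0.5298 0.1093 0.0924]
247 [0.089 0.097 0.097 0.097 0.098 0.087] [0.5297 0.1099 0.0971]
250 [0.093 0.1   0.099 0.101 0.1   0.092] [0.5299 0.1093 0.099 ]
253 [0.095 0.103 0.102 0.103 0.105 0.096] [0.5299 0.1091 0.1018]
256 [0.097 0.106 0.105 0.105 0.107 0.098] [0.53   0.1094 0.1053]
259 [0.101 0.11  0.109 0.109 0.109 0.102] [0.53   0.1097 0.1087]
w1 tcp z .2199
246 [0.052 0.051 0.05  0.001 0.002 0.023]
250 [0.051 0.251 0.251 0.251 0.252 0.025]
254 [0.255 0.254 0.251 0.255 0.256 0.255]
258 [0.259 0.258 0.252 0.255 0.258 0.259]
262 [0.262 0.257 0.251 0.255 0.262 0.262]
266 [0.266 0.259 0.252 0.256 0.262 0.266]
270 [0.269 0.26  0.253 0.257 0.263 0.27 ]
274 [0.27  0.26  0.253 0.256 0.263 0.272]
```

```bash
python3 -m jog '[[0,0,-2,0,0,0,-1],[0,0,-2,0,0,0,0.3],[0,0,0,0,0,0,0.3],[0,0,0,0,0,0,0.3],[0,0,0,0,0,0,0.3],[0,0,0,0,0,0,0.3]]'|grep -E 'pos|force|open'
python3 -m jog '[[0,0,2,0,0,0,0.3],[0,0,2,0,0,0,0.3],[0,0,0.3,0,0,0,0.3],[0,0,0,0,0,0,0.3],[0,0,0,0,0,0,0.3]]'|grep -E 'pos|force|open'
python3 - <<'E'
from h import *
np.set_printoptions(precision=4,suppress=True,linewidth=150)
W=np.load('w2.npy'); print('w2 grip top',np.round(W[200,310:335:6,2],3),np.round(W[290,310:335:6,2],3))
c=shot('wrist','w7.png'); S=cloud(c); C=c['color'].astype(int)
m=(abs(S[...,0]-.534)<.05)&(abs(S[...,1]-.1)<.012)&(S[...,2]>.0765)&(S[...,2]<.1); q=S[m]; print(len(q),q[np.argsort(q[:,2])][:40:5])
E
```

```text
eef_pos: [0.5333, 0.0998, 0.1084]
force: [-0.0, 0.3, -0.2]
opening: 0.0555
grip_force: 0.0
eef_pos: [0.5338, 0.1003, 0.0663]
force: [0.6, 0.7, -0.1]
opening: 0.0553
grip_force: 0.0
w2 grip top [0.143 0.144 0.144 0.144 0.145] [0.145 0.144 0.144 0.144 0.144]
751 [[0.5611 0.1052 0.0821]
 [0.5614 0.1028 0.0831]
 [0.5052 0.1034 0.0834]
 [0.5601 0.1104 0.0836]
 [0.5075 0.0896 0.084 ]
 [0.5617 0.1006 0.0843]
 [0.5614 0.1018 0.0846]
 [0.5054 0.1035 0.0847]]
```

```bash
python3 -m jog '[[0,0,0.3,0,0,0,0.3],[0,0,0,0,0,0,0.3],[0,0,0,0,0,0,0.3]]'|grep -E 'pos|force|open'
python3 -m jog '[[0,0,0.3,0,0,0,0.3],[0,0,0,0,0,0,0.3],[0,0,0,0,0,0,0.3]]'|grep -E 'pos|force|open'
```

```text
eef_pos: [0.5342, 0.1001, 0.0637]
force: [0.2, -0.6, 0.2]
opening: 0.0553
grip_force: 0.0
eef_pos: [0.5339, 0.1, 0.0602]
force: [-0.4, -0.7, -0.5]
opening: 0.0554
grip_force: 0.0
```

View pics/w7.png

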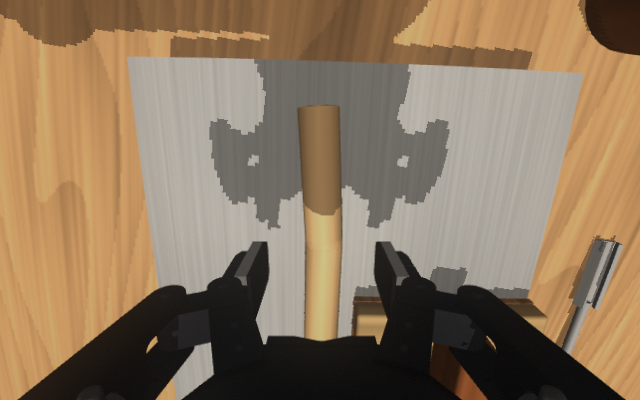

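The fingers straddle dowel a at (320,270), still above it. The real fingertips evidently sit higher than the nominal TCP offset, so I'll feel downwards.

```bash
for i in 1; do
python3 -m jog '[[0,0,0.3,0,0,0,0.3],[0,0,0.3,0,0,0,0.3],[0,0,0,0,0,0,0.3],[0,0,0,0,0,0,0.3]]'|grep -E 'pos|^force'
python3 -m jog '[[0,0,0.25,0,0,0,0.3],[0,0,0,0,0,0,0.3]]'|grep -E 'pos|^force'
python3 -m jog '[[0,0,0.25,0,0,0,0.3],[0,0,0,0,0,0,0.3]]'|grep -E 'pos|^force'
done
python3 - <<'E'
from h import *
np.set_printoptions(precision=4,suppress=True,linewidth=150)
c=shot('wrist'); S=cloud(c)
m=(abs(S[...,0]-.534)<.05)&(abs(S[...,1]-.1)<.012)&(abs(abs(S[...,0]-.534)-.027)<.006)&(S[...,2]>.054)&(S[...,2]<.1); q=S[m]; print(len(q),q[np.argsort(q[:,2])][:40:5])
E
```

```text
eef_pos: [0.5337, 0.1, 0.054]
force: [-0.3, 0.6, 0.6]
eef_pos: [0.5338, 0.1, 0.0514]
force: [0.1, 0.1, 0.5]
eef_pos: [0.5338, 0.1, 0.0489]
force: [0.1, 0.4, -0.2]
1483 [[0.5064 0.0949 0.065 ]
 [0.5063 0.0968 0.0654]
 [0.5064 0.0958 0.0656]
 [0.5053 0.1017 0.0663]
 [0.5069 0.0928 0.0665]
 [0.507  0.0924 0.0667]
 [0.5618 0.0998 0.067 ]
 [0.5076 0.0886 0.0672]]
```

```bash
python3 -m jog '[[0,0,0.25,0,0,0,0.3],[0,0,0,0,0,0,0.3],[0,0,0.25,0,0,0,0.3],[0,0,0,0,0,0,0.3]]'|grep -E 'pos|^force'
python3 -m jog '[[0,0,0.2,0,0,0,0.3],[0,0,0,0,0,0,0.3],[0,0,0,0,0,0,0],[0,0,0,0,0,0,-0.4],[0,0,0,0,0,0,-1],[0,0,0,0,0,0,-1],[0,0,0,0,0,0,-1],[0,0,0,0,0,0,-1]]'|grep -E 'pos|force|open'
python3 -m jog '[[0,0,-0.3,0,0,0,-1],[0,0,-0.7,0,0,0,-1],[0,0,-2,0,0,0,-1],[0,0,-3,0,0,0,-1],[0,0,-3,0,0,0,-1],[0,0,0,0,0,0,-1],[0,0,0,0,0,0,-1]]'
python3 - <<'E'
from h import *
to((.489,.377,.16),95.4)
E
```

```text
eef_pos: [0.5338, 0.1, 0.0439]
force: [-0.5, 0.2, -1.0]
eef_pos: [0.5342, 0.1001, 0.0426]
force: [-0.6, -0.4, 3.9]
opening: 0.0197
grip_force: 58.7
time_s: 33.47
eef_pos: [0.5353, 0.1004, 0.1344]
tool_rot: [0.001, 0.643, 0.766, 0.002]
force: [-0.2, -0.8, -0.9]
opening: 0.0199
grip_force: 58.7
t 33.47 pos [0.5353 0.1004 0.1344] yaw 100.03 tilt [ 4.1e-03  5.0e-04 -1.0e+00] F [-0.2  -0.77 -0.87] open 0.0199
 shift cm [28.04  0.27 -2.56] rz 4.63
```

```bash
python3 -m jog '[[1.5,0,0,0,0,2.3,-1],[3,0,0,0,0,2.3,-1],[3.7,0,0,0,0,0,-1],[3.7,0,0,0,0,0,-1],[3.7,0,0,0,0,0,-1],[3.7,0,0,0,0,0,-1],[3.7,0,0,0,0,0,-1],[3,0,0,0,0,0,-1],[1.5,0,0,0,0,0,-1],[0,0,0,0,0,0,-1]]'|grep -E 'pos|force|open'
python3 - <<'E'
from h import *
to((.489,.377,.04),95.4)
c=shot('wrist'); S=cloud(c); s=env.state()['eef_pos']
np.set_printoptions(precision=4,suppress=True,linewidth=150)
q=S.reshape(-1,3); q=q[(abs(q[:,0]-s[0]+.008)<.025)&(q[:,1]>s[1]+.02)&(q[:,1]<s[1]+.09)&(q[:,2]>.1)]
print(len(q), q.mean(0) if len(q) else '', np.percentile(q,[2,98],axis=0))
E
```

```text
eef_pos: [0.5029, 0.3779, 0.1313]
force: [0.8, -0.4, -0.4]
opening: 0.0197
grip_force: 58.7
t 34.3 pos [0.5029 0.3779 0.1313] yaw 95.79 tilt [-0.0023  0.0018 -1.    ] F [ 0.8  -0.42 -0.36] open 0.0197
 shift cm [ 0.04 -1.37  9.14] rz 0.39
11350 [0.5028 0.4121 0.1935] [[0.4847 0.3948 0.1532]
 [0.5203 0.4507 0.244 ]]
```

```bash
python3 -m jog '[[0,-0.7,1,0,0,0.4,-1],[0,-0.7,3,0,0,0,-1],[0,0,3.5,0,0,0,-1],[0,0,2.5,0,0,0,-1],[0,0,1,0,0,0,-1],[0,0,0,0,0,0,-1],[0,0,0,0,0,0,-1]]'|grep -E 'pos|^force|open'
python3 -m jog '[[0,0,0.6,0,0,0,-1],[0,0,0.5,0,0,0,-1],[0,0,0.2,0,0,0,-1],[0,0,0,0,0,0,-1],[0,0,0,0,0,0,-1]]'|grep -E 'pos|^force|open'
```

```text
eef_pos: [0.4918, 0.3711, 0.0223]
force: [-0.1, 0.2, -0.5]
opening: 0.02
eef_pos: [0.4917, 0.3724, 0.0096]
force: [0.3, 0.2, -1.2]
opening: 0.0199
```

```bash
python3 -m jog '[[0,0,0.3,0,0,0,-1],[0,0,0,0,0,0,-1],[0,0,0,0,0,0,-1]]'|grep -E 'pos|^force|open'
python3 -m jog '[[0,0,0.2,0,0,0,-1],[0,0,0,0,0,0,-1],[0,0,0,0,0,0,-1]]'|grep -E 'pos|^force|open'
python3 -m jog '[[0,0,0.1,0,0,0,-1],[0,0,0,0,0,0,-1],[0,0,0,0,0,0,-1]]'|grep -E 'pos|^force|open'
```

```text
eef_pos: [0.4915, 0.3723, 0.0062]
force: [0.6, 0.3, -0.5]
opening: 0.0197
eef_pos: [0.4915, 0.3722, 0.0042]
force: [0.3, -0.6, -1.0]
opening: 0.0202
eef_pos: [0.4916, 0.3722, 0.0033]
force: [0.3, -0.2, -0.3]
opening: 0.0199
```

```bash
python3 -m jog '[[0,0,0.1,0,0,0,-1],[0,0,0,0,0,0,-1],[0,0,0,0,0,0,-1]]'|grep -E 'pos|^force|open'
python3 -m jog '[[0,0,0.1,0,0,0,-1],[0,0,0,0,0,0,-1],[0,0,0,0,0,0,-1]]'|grep -E 'pos|^force|open'
```

```text
eef_pos: [0.4915, 0.3722, 0.0022]
force: [-0.4, 1.5, -0.1]
opening: 0.0199
eef_pos: [0.4915, 0.3723, 0.0012]
force: [0.2, 0.0, 0.0]
opening: 0.0198
```

```bash
python3 -m jog '[[0,0,0,0,0,0,-0.4],[0,0,0,0,0,0,-0.2],[0,0,0,0,0,0,0],[0,0,0,0,0,0,0],[0,0,-1,0,0,0,0],[0,0,-3,0,0,0,0],[0,0,-4,0,0,0,0],[0,0,-4,0,0,0,0.3],[0,0,0,0,0,0,0.3],[0,0,0,0,0,0,0.3]]'|grep -E 'pos|^force|open'
python3 - <<'E'
from d import *
to((.5635,-.089,.12),101.2)
world('a tray',(.37,.535),(.28,.47),zl=.02,zh=.036)
world('b',(.5,.62),(-.19,-.01))
E
```

```text
eef_pos: [0.4931, 0.3738, 0.125]
force: [0.1, -0.3, -0.4]
opening: 0.0554
t 37.48 pos [0.4921 0.3725 0.1228] yaw 95.03 tilt [ 0.0021  0.0012 -1.    ] F [ 0.22 -0.48 -1.11] open 0.0554
 shift cm [-46.6    3.06   0.24] rz -6.17
a tray 299 [0.4911294  0.35580686] yaw 93.12330056815236 len 0.11897548636305283 z 0.03183156865812855
b 498 [ 0.56425516 -0.08744125] yaw 94.1448618658299 len 0.15226197438503902 z 0.07450086627763705
```

```bash
python3 -m jog '[[-1.6,0.1,-1,0,0,0,0.3],[-3.3,0.2,-1,0,0,0,0.3],[-4,0.3,0,0,0,0,0.3],[-4,0.3,0,0,0,0,0.3],[-4,0.3,0,0,0,0,0.3],[-4,0.3,0,0,0,0,0.3],[-4,0.3,0,0,0,0,0.3],[-4,0.3,0,0,0,0,0.3],[-4,0.3,0,0,0,0,0.3],[-4,0.3,0,0,0,0,0.3]]'|grep -E 'pos|^force|open'
python3 -m jog '[[-4,0.3,0,0,0,0,0.3],[-3.6,0.2,0,0,0,0,0.3],[-2,0.1,0,0,0,-3.1,0.3],[0,0,0,0,0,-3.1,0.3],[0,0,2,0,0,0,0.3],[0,0,2,0,0,0,0.3],[0,0,0,0,0,0,0.3],[0,0,0,0,0,0,0.3]]'|grep -E 'pos|^force|open'
python3 - <<'E'
from d import *
W=cloud(shot('wrist'))
to((.5635,-.089,.06),101.2)
world('b',(.5,.62),(-.075,-.0),P=W)
world('a tray',(.37,.535),(.28,.47),zl=.02,zh=.036)
E
```

```text
eef_pos: [0.5497, 0.0049, 0.14]
force: [0.2, 0.7, 0.8]
opening: 0.0556
eef_pos: [0.5635, -0.0879, 0.0996]
force: [0.3, 0.6, 0.2]
opening: 0.0553
t 39.08 pos [ 0.5654 -0.0877  0.1016] yaw 101.27 tilt [-2.e-04  2.e-04 -1.e+00] F [1.05 0.71 0.36] open 0.0558
 shift cm [-0.09 -0.21  4.16] rz 0.07
b 5422 [ 0.57359368 -0.02624429] yaw 43.783488509850685 len 0.10112010669590499 z 0.07346098017627287
a tray 437 [0.48943332 0.37795029] yaw 90.5632209148283 len 0.1710656108602439 z 0.03265214880184531
```

```bash
python3 -m jog '[[-0.1,-0.1,2,0,0,0,0.3],[0,0,2,0,0,0,0.3],[0,0,1,0,0,0,0.3],[0,0,0,0,0,0,0.3],[0,0,0,0,0,0,0.3]]'|grep -E 'pos|^force|open'
python3 - <<'E'
from h import *
W=cloud(shot('wrist'));s=env.state()['eef_pos']
for y in (-.06,-.05,-.04,-.03):
    q=W.reshape(-1,3); q=q[(abs(q[:,1]-y)<.003)&(abs(q[:,0]-.556)<.03)&(q[:,2]>.062)&(q[:,2]<.076)]
    q=q[q[:,0]<.572]; print(y,len(q),q[:,0].min() if len(q) else 0,q[:,0].max() if len(q) else 0)
to((.5635,-.089,.043),101.2)
E
```

```text
eef_pos: [0.5648, -0.089, 0.0518]
force: [0.1, 0.5, 0.3]
opening: 0.0556
-0.06 532 0.5449934977054532 0.5688076860782393
-0.05 562 0.542354906161577 0.5656059887440089
-0.04 595 0.5390391091435844 0.5630350815297984
-0.03 630 0.5365063256893838 0.5604712898417649
t 39.55 pos [ 0.5653 -0.089   0.0523] yaw 101.26 tilt [ 0.0013 -0.     -1.    ] F [ 0.08  0.61 -0.11] open 0.0554
 shift cm [ 0.03 -0.18  0.93] rz 0.06
```

```bash
python3 -m jog '[[0,-0.05,0.4,0,0,0,0.3],[0,0,0.4,0,0,0,0.3],[0,0,0.1,0,0,0,0.3],[0,0,0,0,0,0,0.3],[0,0,0,0,0,0,0],[0,0,0,0,0,0,-0.4],[0,0,0,0,0,0,-1],[0,0,0,0,0,0,-1],[0,0,0,0,0,0,-1],[0,0,0,0,0,0,-1]]'|grep -E 'pos|force|open'
```

```text
eef_pos: [0.5643, -0.0893, 0.0427]
force: [-0.9, -0.2, 5.4]
opening: 0.02
grip_force: 58.7
```

```bash
python3 -m jog '[[0,0,-0.3,0,0,0,-1],[0,0,-0.7,0,0,0,-1],[0,0,-2.5,0,0,0,-1],[0,0,-3.5,0,0,0,-1],[0,0,-3.5,0,0,2,-1],[0,0,-1,0,0,2,-1],[0,0,0,0,0,1.8,-1],[0,0,0,0,0,0,-1]]'|grep -E 'pos|force|open'
python3 - <<'E'
from h import *
to((.420,.374,.14),95.4)
E
```

```text
eef_pos: [0.5645, -0.0894, 0.1586]
force: [-0.1, -0.2, -0.6]
opening: 0.0196
grip_force: 58.6
t 41.05 pos [ 0.5645 -0.0894  0.1586] yaw 95.35 tilt [ 2.1e-03 -6.0e-04 -1.0e+00] F [-0.11 -0.22 -0.57] open 0.0196
 shift cm [ 47.49 -10.07   1.8 ] rz -0.05
```

```bash
python3 -m jog '[[1.8,-0.4,0,0,0,0,-1],[3.5,-0.7,0,0,0,0,-1],[3.9,-0.8,0,0,0,0,-1],[3.9,-0.8,0,0,0,0,-1],[3.9,-0.8,0,0,0,0,-1],[3.9,-0.8,0,0,0,0,-1],[3.9,-0.8,0,0,0,0,-1],[3.9,-0.8,0,0,0,0,-1],[3.9,-0.8,0,0,0,0,-1],[3.9,-0.8,0,0,0,0,-1]]'|grep -E 'pos|force|open'
python3 -m jog '[[3.9,-0.9,0,0,0,0,-1],[3.5,-0.8,0,0,0,0,-1],[2.2,-0.5,0,0,0,0,-1],[1,-0.2,0,0,0,0,-1],[0,0,0,0,0,0,-1],[0,0,0,0,0,0,-1]]'|grep -E 'pos|force|open'
python3 - <<'E'
from d import *
to((.420,.374,.022),95.4)
world('a tray',(.46,.525),(.285,.5),zl=.02,zh=.036)
E
```

```text
eef_pos: [0.4533, 0.2681, 0.1566]
force: [1.1, -0.3, -0.5]
opening: 0.0199
grip_force: 58.6
eef_pos: [0.4209, 0.3689, 0.1565]
force: [1.6, -0.4, -0.5]
opening: 0.0196
grip_force: 58.6
t 42.43 pos [0.4216 0.368  0.1565] yaw 95.35 tilt [-5.0e-04 -2.2e-03 -1.0e+00] F [ 1.55 -0.48 -0.51] open 0.0199
 shift cm [ 0.64 -0.09 13.45] rz -0.05
a tray 461 [0.4918612  0.39803606] yaw 88.74566479628636 len 0.20218437377438137 z 0.033628513859772904
```

```bash
python3 -m jog '[[0.3,0,2,0,0,0,-1],[0.3,0,3.5,0,0,0,-1],[0,0,3.5,0,0,0,-1],[0,0,3,0,0,0,-1],[0,0,1.4,0,0,0,-1],[0,0,0.8,0,0,0,-1],[0,0,0.5,0,0,0,-1],[0,0,0.3,0,0,0,-1],[0,0,0,0,0,0,-1],[0,0,0,0,0,0,-1]]'|grep -E 'pos|^force|open'
python3 -m jog '[[0,0,0.2,0,0,0,-1],[0,0,0,0,0,0,-1],[0,0,0,0,0,0,-1]]'|grep -E 'pos|^force|open'
```

```text
eef_pos: [0.421, 0.3768, 0.0086]
force: [-0.7, 0.7, -0.5]
opening: 0.0201
eef_pos: [0.4205, 0.3763, 0.0058]
force: [0.9, -0.5, -0.5]
opening: 0.0201
```

```bash
python3 -m jog '[[0,0,0.25,0,0,0,-1],[0,0,0,0,0,0,-1],[0,0,0,0,0,0,-1]]'|grep -E 'pos|^force|open'
python3 -m jog '[[0,0,0.15,0,0,0,-1],[0,0,0,0,0,0,-1],[0,0,0,0,0,0,-1]]'|grep -E 'pos|^force|open'
python3 -m jog '[[0,0,0.07,0,0,0,-1],[0,0,0,0,0,0,-1],[0,0,0,0,0,0,-1]]'|grep -E 'pos|^force|open'
```

```text
eef_pos: [0.4201, 0.3761, 0.0027]
force: [-1.0, -0.3, -0.2]
opening: 0.0201
eef_pos: [0.4202, 0.3762, 0.0012]
force: [-0.1, 0.3, -1.1]
opening: 0.0201
eef_pos: [0.4203, 0.3762, 0.0007]
force: [-0.5, -0.6, 1.2]
opening: 0.0199
```

Contact is felt. Release, withdraw and check everything.

```bash
python3 -m jog '[[0,0,0,0,0,0,-0.4],[0,0,0,0,0,0,-0.2],[0,0,0,0,0,0,0],[0,0,0,0,0,0,0],[0,0,-1,0,0,0,0],[0,0,-3,0,0,0,0],[0,0,-4,0,0,0,0],[0,0,-4,0,0,0,0],[0,0,-4,0,0,0,0],[0,0,0,0,0,0,0]]'|grep -E 'pos|^force|open'
python3 -m jog '[[-3,0,-1,0,0,0,0],[-4,0,0,0,0,0,0],[-4,0,0,0,0,0,0],[-4,0,0,0,0,0,0],[-4,0,0,0,0,0,0],[-3,0,0,0,0,0,0],[0,0,0,0,0,0,0],[0,0,0,0,0,0,0]]'|grep -E 'pos|time'
python3 - <<'E'
from d import *
c=shot('top'); C=c['color'].astype(int); P=cloud(c)
# limewood = bright, in tray
Q=P.reshape(-1,3); col=C.reshape(-1,3)
for n,x in (('a',(.462,.52)),('b',(.39,.455))):
    m=(Q[:,0]>x[0])&(Q[:,0]<x[1])&(Q[:,1]>.285)&(Q[:,1]<.50)&(Q[:,2]>.02)&(Q[:,2]<.04)&(col[:,0]>70)
    q=Q[m]; print(n,len(q),np.median(q,0),np.percentile(q[:,1],[2,98]),np.percentile(q[:,2],97))
world('grip',(.55,.7),(-.05,.1),P=P,zl=.09,zh=.12)
world('base',(.55,.7),(-.05,.1),P=P,zl=.06,zh=.08)
E
```

```text
eef_pos: [0.4229, 0.3803, 0.1692]
force: [0.0, 1.5, 0.4]
opening: 0.0426
time_s: 45.77
eef_pos: [0.4414, 0.1553, 0.171]
a 276 [0.49016353 0.39334079 0.02830324] [0.31177516 0.49809892] 0.0388781920245459
b 135 [0.40937764 0.48568043 0.02403734] [0.42639491 0.49930991] 0.029914020245787713
grip 295 [0.62591083 0.02790184] yaw 98.48897974293054 len 0.07914460500869855 z 0.10881682717360829
base 1012 [0.62708918 0.02828494] yaw 8.76378027018859 len 0.1205996418688777 z 0.07401127382384047
```

Run:
```python
from h import *
for n in('top','scene'):
    Q=cloud(shot(n)).reshape(-1,3)
    print(n)
    for y in np.arange(.29,.51,.016):
        r=[]
        for x in np.arange(.385,.53,.012):
            k=Q[(abs(Q[:,0]-x)<.006)&(abs(Q[:,1]-y)<.008)][:,2]; r.append('%3d'%(np.nanmedian(k)*1000) if len(k) else ' --')
        print('%.3f'%y,' '.join(r))
```

```text
top
0.290  --  --  --  --  --  --  --  --  --  --  10   8   6
0.306  --  --  --  --  --  --  --  --  --  27  14   7   7
0.322   8  --  --  --  --  --  --  --  27  27  10   6   6
0.338   6   6  20  28  --  --  --  --  19  27   7   8   6
0.354   6   7  20  28  19   9  --   7  15  27   7   6   6
0.370   6   6  22  28   9   6   7   6  24  28   7   7   7
0.386   6   6  24  27   7   6   6   7  24  26   7   7   7
0.402   6   7  25  25   7   7   7   7  25  27   7   7   5
0.418   6   8  28  21   7   6   6   7  26  25   6   6   8
0.434   6   8  27   8   6   6   6   8  28  22   6   7  10
0.450   7   8  27   7   7   6   7   6  25   8   6   7  14
0.466   7   6   6   6   6   6   5   6   6   6   7   7  32
0.482  21  21  15  14   9   6  21  27  21  17  15   9  27
0.498  23  25  24  23  18   7  29  40  40  41  31  29  44
scene
0.290  25   8   8   8   8   8   8   8   8   8   8   8  49
0.306  23   8   8  27  15   8   8   8   9  28  19   8  --
0.322  20   8  --  29  21   8   8   7  24  28  20   7  --
0.338   8   8  --  29  19   8   8   8  25  29  18   8  --
0.354   8   8  26  29  18   7   8   8  25  29  18   9  --
0.370   8   8  23  28  17   8   7   8  26  28  15  --  --
0.386   7   7  28  28  11   8   7   8  28  28  14  --  --
0.402   8   9  29  26   8   8   8   8  27  26   9  --  --
0.418   7  24  28  22   7   8   7   7  28  22   8  --  47
0.434   7  26  28  17   7   7   7  --  28  21   7  --  47
0.450   8  27  28  11   7   7   7   7  27   8   7  --  50
0.466   7   7   8   7   7   7   7   7   7   8   9  --  50
0.482  22  21  18  14  11   7  14  17  27  24  28  31  49
0.498  25  23  23  23  20  --  30  42  42  42  33  30  38
```

Both dowels lie flat on the tray floor, and the block stands level on its sole on the plate. Handing in.

```bash
python3 -c "
from cell import env
print(env.close_job())"
```

```text
the job is handed in; nothing more can be done
None
```

I rolled both dowels a full turn under the block; dowel_a lifted it roughly 1.7–2.2 mm and dowel_b about 2.6–3 mm, so both now lie in the scrap tray, the block stands on its sole on the plate, and the job is handed in (I was not shown the verdict).

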